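Lock a gas-filter housing with the pin spanner and hang the spanner up

TASK

Take the two-prong pin spanner out of its stand, put both prongs into the two holes of the lock ring on the leaning filter housing, and with it turn the ring clockwise until it is fully home against its stop (the red marks meet). Then hang the spanner by its window on the tool hook, with its green face outward (away from the post), let it go, and leave the other things on the bench undisturbed.

Things in the scene. Friction and masses are not known exactly. Their poses are not given: they have to be found in the camera images.
- spanner: pin spanner, 0.2 kg, upright at the start, green face within 30 degrees of the robot. Origin midway between the prong tips; z up the handle, y along the prongs' line, -x out of its green face (+x side grey). Steel bridge 16 (x) x 56 (y) mm at z = 10 to 25 mm; above it a flat handle 12 mm thick (x), 30 mm wide (y), up to z = 114 mm. Grip across the 30 mm width at z = 50 to 75 mm
- prong_a (a point): tip of the prong at the spanner's y = +22 mm; prongs are 6 mm in diameter, 10 mm long (z = 0 to 10 mm), tips tapered
- prong_b (a point): tip of the prong at the spanner's y = -22 mm
- spanner_eye (a point): centre of the window through the handle's thickness (along the spanner's x), 18 mm wide, 18 mm high, 97 mm up the spanner's z from its origin
- spanner_front (a point): imaginary point 200 mm straight out (spanner's -x) from the window's centre on the green side: shows which way the green face looks
- spanner_stand: fixed blue stand, plate 110 x 110 x 6 mm with a pocket, outside 32 (x) x 76 (y) mm, rim 38 mm above the bench. The spanner's bridge sits in it on ledges 23 mm high with 1.5 to 2 mm play; spanner origin 13 mm above the bench. Lift straight up 30 mm to clear. Origin: under the plate's centre
- housing: fixed filter housing: grey base 170 x 110 mm, aluminium canister 84 mm across at its neck with a red mark, axis leaning 0.47 rad (27 degrees) from vertical towards the housing's own -x (roughly to the robot). Origin on the bench; the centre of the ring's face lies 40 mm towards -x from it, 155 mm high
- lock_ring (a joint): angle of the lock ring, rad: 0 = open, 0.9 = stop (locked, its red mark meets the neck's). Grows as the ring turns clockwise seen from its face. Starts between 0 and 0.25; stays where left; friction about 0.15 N m
- ring_face (a point): centre of the outer face of the steel lock ring, 75 mm across, 22 mm high. z: ring's axis, out of the face; y: line through both holes; turns with the ring. Holes 10 mm in diameter, 11 mm deep, at y = +-22 mm; their line is level at angle 0.45. Engaged: spanner's z along this z, its y along this y (either way round), its origin up to 10 mm below this point, bridge on the face
- tool_hook: fixed hook stand: base 100 x 100 x 12 mm, a post 12 mm in diameter and 171 mm high at the origin (on the bench), and a straight round bar 7 mm in diameter from hook_root rising 0.44 rad (25 degrees) to hook_tip, towards the hook's own -x (roughly to the robot): this is outward. A hung spanner slides down the bar towards the post
- hook_tip (a point): free upper end of the hook's bar, on its centre line, 184 mm above the bench, 40 mm out from the post's axis; axes as tool_hook
- hook_root (a point): where the bar's centre line meets the post's axis, 165 mm above the bench
- beaker: bystander: glass beaker 60 mm across, 75 mm tall; origin under its centre
- jar: bystander: amber jar 48 mm across, 70 mm tall; origin under its centre
- vial: bystander: small vial 26 mm across, 45 mm tall, blue cap; origin under its centre
- wrench: bystander: flat wrench 150 mm long, lying along its x
- brass_union: bystander: brass ring 32 mm across, 22 mm high; origin under its centre
- screwdriver: bystander: screwdriver 170 mm long, lying along its x
- seal_ring: bystander: orange seal ring 44 mm across, 8 mm high; origin under its centre
Mind the look-alikes: they are no part of the job. What is shaped like the spanner but pink or purple is not meant. What is shaped like the tool_hook but orange or yellow is not meant.

How it is judged (in metres and radians):
On the way, in this order (a step that is already met when the one before it is completed fails the run):
1. both prongs are in the ring's holes before it is turned (z of each of prong_a, prong_b in the frame of ring_face below -0.004 m and distance between spanner and ring_face below 0.015 m and value of joint lock_ring below 0.55 rad), for 0.1 s.
2. the ring is turned home with both prongs still in its holes (z of each of prong_a, prong_b in the frame of ring_face below -0.004 m and distance between spanner and ring_face below 0.015 m and value of joint lock_ring above 0.84 rad), for 0.1 s.
At the end, for the whole second after the job is handed in: lock ring at its stop (above 0.83 of 0.9 rad); spanner hanging on the hook's bar by its window (window centre between tip and post, within 15 mm sideways), off the bench, within 0.25 rad of upright, green face outward (within about 40 degrees), at rest (below 0.03 m/s and 0.4 rad/s) (value of joint lock_ring above 0.83 rad and x of spanner_eye in the frame of hook_tip above 0.002 m and x of spanner_eye in the frame of hook_root below 0 m and y of spanner_eye in the frame of hook_root between -0.015 and 0.015 m and height (world z) of spanner above 0.04 m and angle between spanner's own z axis and vertical below 0.25 rad and x of spanner_front in the frame of hook_root below -0.15 m and linear speed of spanner below 0.03 m/s and angular speed of spanner below 0.4 rad/s); the robot touches nothing.
It fails at once if a bystander is moved more than 30 mm (distance of any of beaker, jar, vial, wrench, brass_union, screwdriver, seal_ring from where it was at the start of the episode above 0.03 m).
It also fails if it takes over 69 s, if anything falls off the work surface, if the arm or the gripper's body presses on something with over 40 N, if the wrist force passes 120 N, or if a joint passes its speed limit or range.

ROBOT

A 6-joint arm with a two-finger parallel gripper is mounted at the origin on the work surface. World frame = base frame: x ahead of the robot, y to its left, z up, the work surface at z = 0. Lengths are in m, angles in degrees, forces in N, time in s.
With the tool pointing down it reaches from about 0.35 to 0.875 m from the base axis. Payload 4.2 kg.
Tool frame: the origin (TCP) lies between the finger pads; the fingertips stand 14 mm ahead of it and the grasp point (between the pads) lies 5 mm behind it (r.tcp_to_tips is the distance from the TCP to the fingertips, in m); y points along the fingers, x is the direction in which the jaws open and shut, and the axes are right-handed (so a half turn about y gives the same grasp; the last joint's range is limited). The gripper opens to 87 mm and grips with 3 to 60 N. Pads are 19 mm wide; open, the fingers measure 117 mm over their backs; the gripper's body (75 mm by 190 mm) begins 51 mm behind the grasp point.
Start: joints at [83.4, 22.042, 0.453, 0, -68.411, -14.817], TCP at [0.228, 0.582, 0.237] pointing down, gripper open.
Joint ranges: [-179.83, 179.83], [-69.29, 118.12], [-61.27, 80.66], [-181.25, 117.63], [-171.15, -9.14], [-177.46, 177.46]. Speed limits (degrees/s): [159.86, 159.86, 180, 180, 180, 180].

INTERFACE

Orientations are given as a 3x3 rotation matrix whose columns are the frame's x, y, z axes.
In Python, from station import sense, optics, ticket, r gives the robot as it stands.
- The arm moves only by the tool carry_out, never from a script. Its argument "steps" is a list that holds one entry, the list of rows, each a list of 6 numbers: the shift along the world's x, y, z in cm, then the turn, a rotation vector about the world's x, y, z in rad. A call has 1 to 20 rows; each row is the pose to reach, as a shift and turn from the pose commanded when the call began; what a row does not reach only later rows make up. A row lasts 1/8 s, in which the tool goes at most 62.5 mm and 10.7 degrees, less where a joint would pass 70% of its speed; a pose out of reach is approached as far as the arm can. A call with a gripper value outside its range is refused whole. "fingers" is the closure in counts, from 0 (fully open) to 255 (shut), set as the call begins (left out, the last holds). The fingers move at their own pace and stop on an object; the grip force is fixed at half the most. Time passes only in rows, so rows that repeat a pose let the fingers close. It gives the time, the measured TCP pose, the force and the opening at its end, in the units of the state.
- sense(): the state, without advancing time (a new reading comes with each control period).
- optics.capture(name): name is "side" or "top"; returns a dict with "image" (480x640x3 uint8, red, green, blue), "fov_y" (degrees; the focal length in pixels is half the picture's height over the tangent of half this angle, whatever the lens; pixels are square), "cx", "cy" (the principal point, pixels), "rvec" (rotation vector, rad) and "tvec" (3), from world to camera coordinates, as OpenCV has them. Camera axes: x right, y down, z forward; pixel columns grow to the right and rows downward; lengths in m; the calibration is good to about 2 mm. A picture is of the moment at which its call begins. There is no depth.
- ticket.finish_job(): hands the job in, once; it reports no verdict.
The state is a dict: "time_s": time; "joints": joint angles; "joint_velocities": joint speeds; "effort": joint torques, N m; "tcp_pos": TCP position; "ee_rot": TCP orientation; "wrist_force": force on the tool from outside, world axes, zero at the start; "moment": the same for the moment, N m; "gripper_width": opening from 0.0 (shut) to 1.0 (fully open).
Only numpy, scipy, OpenCV 4.12 (cv2) and the standard library are available. Lean on these libraries where they do the work, as an engineer would, in place of code of your own. Each camera call takes 0.05 s, during which the arm holds its last target.

## Working session

There is one attempt and no reset: what is moved stays moved. The work goes in short steps, Python scripts to look and compute and a tool call to move; the robot and the scene stay as the last step left them, time stands still between calls to the robot, and variables do not carry over. Pictures are saved under pics/ and viewed, and the job is handed in when it is done.

Besides the shell and the picture viewer there is one more tool, called after "Request:" as name(argument=value, ...) on one line, values as JSON. carry_out: Moves the arm, as the interface text tells. Its arguments: {"type":"object","properties":{"steps":{"type":"array","items":{"type":"array","items":{"type":"array","items":{"type":"number"}}}},"fingers":{"type":"number"}},"required":["steps"]}

```bash
ls; mkdir -p pics; python3 - <<'E'
from station import sense, optics, ticket, r
import cv2,numpy as np
s=sense(); print(s)
for n in("side","top"):
    c=optics.capture(n); im=c.pop("image"); print(n,c)
    cv2.imwrite(f"pics/{n}0.png",im[:,:,::-1]); np.savez(f"pics/{n}0.npz",image=im,**c)
E
```

```text
pics
{'time_s': 0.0, 'joints': array([ 8.33994947e+01,  2.20913490e+01,  3.79254247e-01, -2.90123994e-02,
       -6.84097194e+01, -1.48162968e+01]), 'joint_velocities': array([ 0.05694766, -0.00632321, -0.00507173,  0.01830654, -0.07168424,
       -0.06192217]), 'effort': array([ 7.45436319e-04, -3.90660703e+01,  1.87402868e+01,  4.21951979e+00,
        1.10413073e-02, -1.94752265e-04]), 'tcp_pos': array([0.2279938 , 0.58131971, 0.23544972]), 'ee_rot': array([[-3.65322947e-01, -7.12090553e-04,  9.30880571e-01],
       [-9.30878301e-01, -2.05779972e-03, -3.65323630e-01],
       [ 2.17570928e-03, -9.99997629e-01,  8.88918120e-05]]), 'wrist_force': array([-0.40202073,  0.21536703, -0.25552238]), 'moment': array([ 0.02197988, -0.03584892,  0.00985701]), 'gripper_width': 0.9998983040511799}
side {'fov_y': 43.59513877381737, 'cx': 320.86871639894133, 'cy': 235.6725958799168, 'rvec': array([ 2.34751805, -0.5159804 ,  0.20684851]), 'tvec': array([-0.48135647,  0.25370935,  1.30984885])}
top {'fov_y': 52.670436105427996, 'cx': 324.4287555373388, 'cy': 242.50494126485708, 'rvec': array([ 2.17532772, -2.14653011,  0.11782662]), 'tvec': array([-0.00190237,  0.54361014,  1.30574922])}
```

View pics/side0.png

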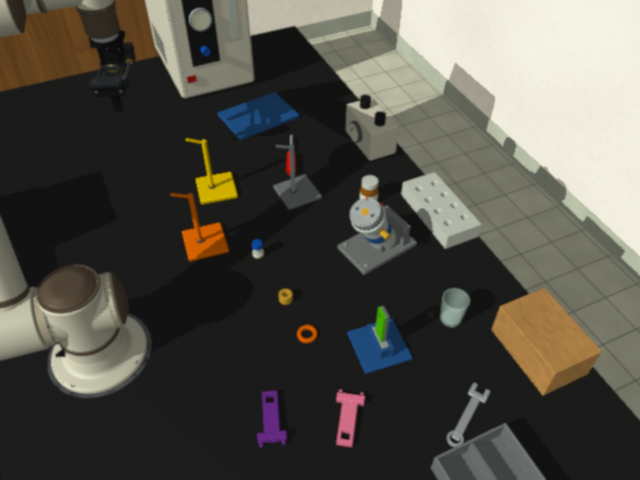

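View pics/top0.png

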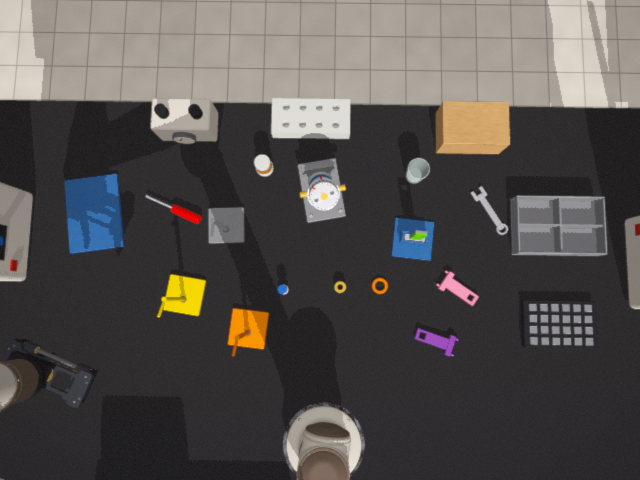

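View crops.

Spanner candidates: green upright (side 382,325 / top 412,237), purple (side 271,417), and pink (side 348,417). By the description it's the green one in the blue stand. Hook candidates: grey (side 297,185 / top 226,226), yellow (215,187), and orange (205,240). I choose the grey one. Next I check close crops.

```bash
python3 - <<'E'
import cv2,numpy as np
s=cv2.imread("pics/side0.png");t=cv2.imread("pics/top0.png")
def crop(im,x,y,w,h,k): return cv2.resize(im[y:y+h,x:x+w],None,fx=k,fy=k,interpolation=cv2.INTER_CUBIC)
cv2.imwrite("pics/c_sp.png",np.hstack([crop(s,340,295,80,80,5),crop(t,380,205,80,80,5)][:2]))
cv2.imwrite("pics/c_ho.png",np.hstack([crop(s,330,190,95,90,4),crop(t,280,145,95,90,4)]))
cv2.imwrite("pics/c_hk.png",np.hstack([crop(s,255,130,80,80,5),crop(t,195,195,80,80,5)]))
E
```

```text
(no output)
```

View pics/c_sp.png

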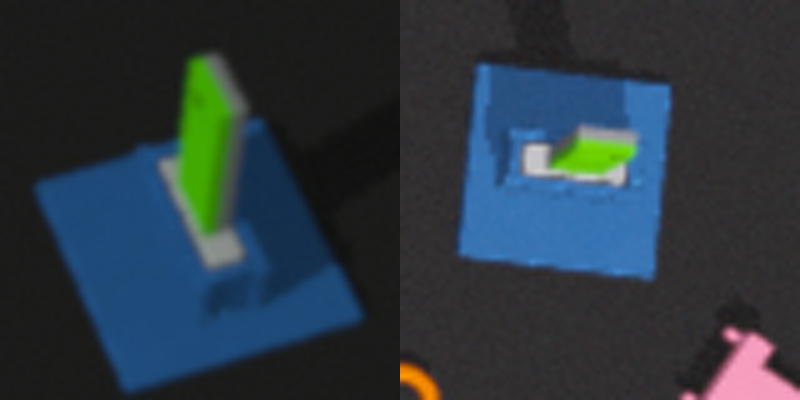

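View pics/c_ho.png

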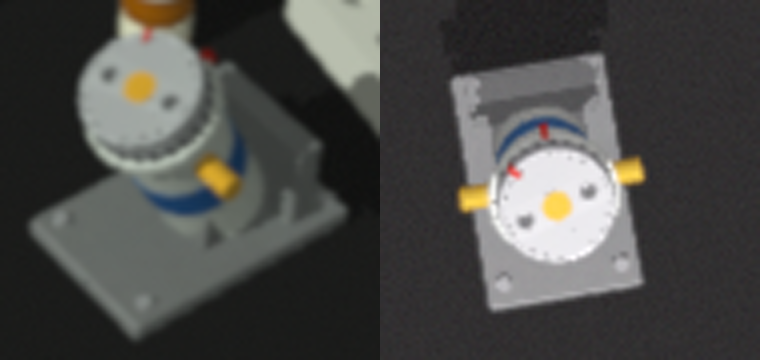

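View pics/c_hk.png

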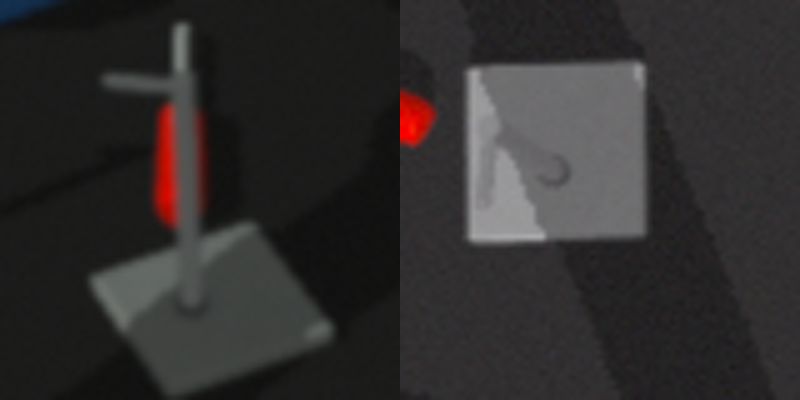

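```bash
cat > h.py <<'E'
import cv2,numpy as np
from scipy.optimize import least_squares
from scipy.spatial.transform import Rotation as R
class Cam:
    def __init__(s,f):
        d=np.load(f); s.im=d["image"]; s.rv=d["rvec"]; s.tv=d["tvec"]
        F=240/np.tan(np.radians(float(d["fov_y"]))/2); s.K=np.array([[F,0,float(d["cx"])],[0,F,float(d["cy"])],[0,0,1]])
    def p(s,X): return cv2.projectPoints(np.asarray(X,float).reshape(-1,3),s.rv,s.tv,s.K,None)[0].reshape(-1,2)
    def plane(s,uv,z):
        Rm=cv2.Rodrigues(s.rv)[0]; c=-Rm.T@s.tv; d=Rm.T@np.linalg.inv(s.K)@np.array([*uv,1.]); return c+d*(z-c[2])/d[2]
def tri(cs,ct,us,ut):
    f=lambda X: np.r_[cs.p(X)[0]-us,ct.p(X)[0]-ut]
    q=least_squares(f,[.5,.1,.1]); return q.x,q.fun
def crop(c,x,y,w,h,k,name,grid=10,pts=None):
    im=cv2.resize(c.im[y:y+h,x:x+w,::-1],None,fx=k,fy=k,interpolation=cv2.INTER_CUBIC)
    for g in range((x//grid+1)*grid,x+w,grid):
        X=int((g-x+.5)*k); cv2.line(im,(X,0),(X,6),(0,255,255),1); cv2.putText(im,str(g),(X-10,16),0,.35,(0,255,255),1)
    for g in range((y//grid+1)*grid,y+h,grid):
        Y=int((g-y+.5)*k); cv2.line(im,(0,Y),(6,Y),(0,255,255),1); cv2.putText(im,str(g),(8,Y+4),0,.35,(0,255,255),1)
    if pts is not None:
        for u,v in pts: cv2.circle(im,(int((u-x+.5)*k),int((v-y+.5)*k)),2,(255,0,255),-1)
    cv2.imwrite("pics/"+name,im)
def shot(tag):
    from station import optics
    o=[]
    for n in("side","top"):
        c=optics.capture(n); np.savez(f"pics/{n}{tag}.npz",**c); o.append(Cam(f"pics/{n}{tag}.npz"))
    return o
def load(tag): return Cam(f"pics/side{tag}.npz"),Cam(f"pics/top{tag}.npz")
E
python3 - <<'E'
from h import *
s,t=load("0")
for c in(s,t): print(-cv2.Rodrigues(c.rv)[0].T@c.tv,c.K[0,0])
crop(s,325,185,95,90,8,"g1.png"); crop(t,290,150,65,75,8,"g2.png")
# blue plate mask
for c,(x,y,w,h) in((s,(335,300,90,80)),(t,(380,205,70,70))):
    hsv=cv2.cvtColor(c.im,cv2.COLOR_RGB2HSV); m=cv2.inRange(hsv,(100,100,30),(125,255,255)); mm=np.zeros_like(m); mm[y:y+h,x:x+w]=m[y:y+h,x:x+w]
    hull=cv2.convexHull(cv2.findNonZero(mm)); print(cv2.approxPolyDP(hull,4,True).reshape(-1,2).tolist())
E
```

```text
[ 0.13698882 -0.84070482  1.13411903] 600.1166384829088
[ 0.39246516 -0.00154347  1.35884707] 484.8525703933168
[[412, 359], [364, 373], [346, 332], [392, 318]]
[[434, 222], [430, 260], [391, 255], [396, 217]]
```

View pics/g1.png

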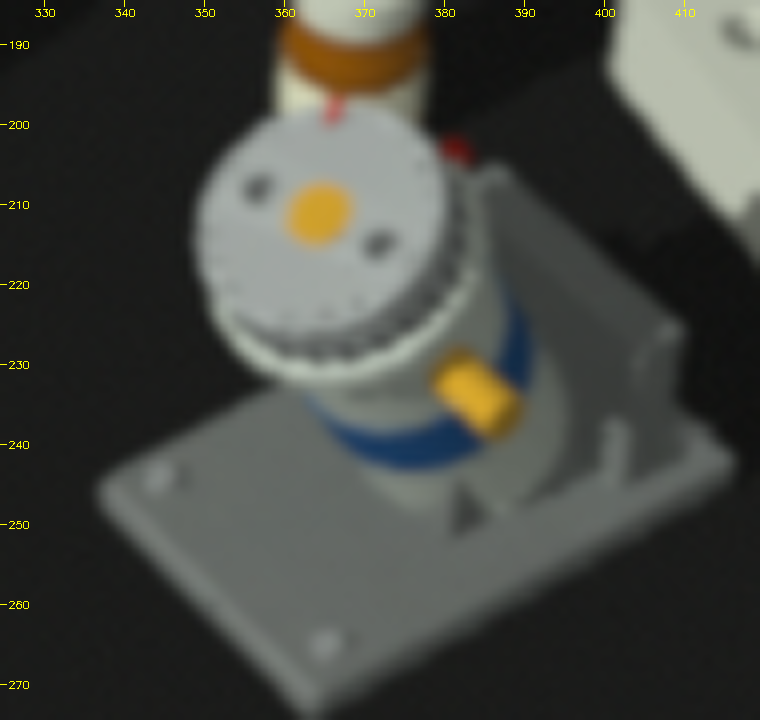

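View pics/g2.png

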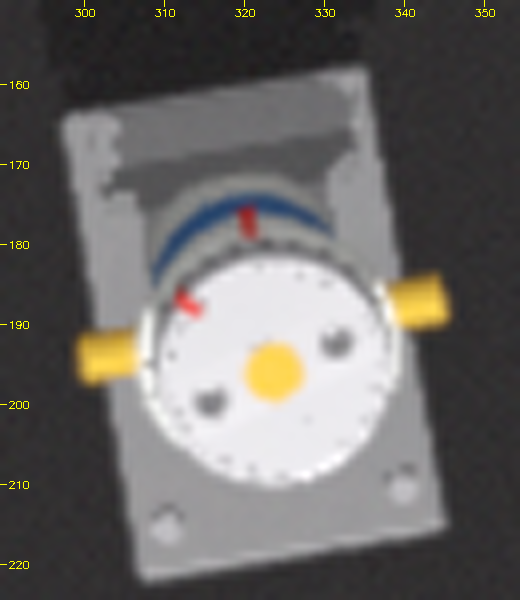

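```bash
cat > fit1.py <<'E'
from h import *
s,t=load("0")
def cen(c,box,lo,hi):
    x,y,w,h=box; hsv=cv2.cvtColor(c.im,cv2.COLOR_RGB2HSV)[y:y+h,x:x+w]; m=cv2.inRange(hsv,lo,hi).astype(float); 
    sat=np.where(m>0,hsv[...,1],0).astype(float); yy,xx=np.mgrid[y:y+h,x:x+w]; return np.array([(xx*sat).sum(),(yy*sat).sum()])/sat.sum()
ys=cen(s,(355,203,18,17),(12,60,60),(35,255,255)); yt=cen(t,(315,188,18,17),(12,60,60),(35,255,255)); print(ys,yt)
def dark(c,u,v,r=4):
    x,y=int(round(u)),int(round(v)); g=c.im[y-r:y+r+1,x-r:x+r+1].mean(2); bg=np.percentile(g,70); w=np.clip(bg-15-g,0,None); yy,xx=np.mgrid[y-r:y+r+1,x-r:x+r+1]; return np.array([(xx*w).sum(),(yy*w).sum()])/w.sum()
hs=[dark(s,356.8,207.8),dark(s,371.8,214.9)]; ht=[dark(t,316,199.7),dark(t,331.5,192.3)]; print(hs,ht)
for a,b in((ys,yt),(hs[0],ht[0]),(hs[1],ht[1])): print(tri(s,t,a,b))
# base yaw from top corners, top-plane z ~12mm
cor=np.array([t.plane(u,.01)[:2] for u in((297.3,164),(335.5,158),(345,215.5),(307.3,222))]); print(cor)
e=[cor[0]-cor[3],cor[1]-cor[2]]; print([np.linalg.norm(x) for x in e],[np.degrees(np.arctan2(x[1],x[0])) for x in e])
e=[cor[0]-cor[1],cor[3]-cor[2]]; print([np.linalg.norm(x) for x in e],[np.degrees(np.arctan2(-x[0],x[1])) for x in e])
E
python3 fit1.py
```

```text
[364.4583434  211.34122193] [323.79074222 196.0188348 ]
[array([356.04761905, 207.45386905]), array([372.10015649, 215.26917058])] [array([315.80679934, 199.99958541]), array([331.97824302, 192.28119869])]
(array([0.64598537, 0.00832453, 0.156934  ]), array([ 0.46102081, -0.09047026, -0.17719645,  0.48107243]))
(array([0.63513369, 0.02851243, 0.15607447]), array([ 0.6755834 , -0.1279485 , -0.25542078,  0.69980174]))
(array([ 0.65512965, -0.01209253,  0.15896817]), array([ 0.55814489, -0.11309358, -0.21794592,  0.58673462]))
[[ 0.77035647  0.08589691]
 [ 0.78929181 -0.0228839 ]
 [ 0.62328747 -0.05146647]
 [ 0.60339273  0.05443025]]
[np.float64(0.16990304198702455), np.float64(0.16844704210610825)] [np.float64(10.673006423534277), np.float64(9.769377765633498)]
[np.float64(0.11041653587995556), np.float64(0.10774931199289006)] [np.float64(9.874464919194763), np.float64(10.640092927963309)]
```

```bash
python3 - <<'E'
from h import *
s,t=load("0")
crop(s,342,300,75,75,8,"g3.png"); crop(t,388,212,50,52,10,"g4.png")
crop(s,265,130,60,80,8,"g5.png"); crop(t,200,202,50,45,10,"g6.png")
E
```

```text
(no output)
```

View pics/g3.png

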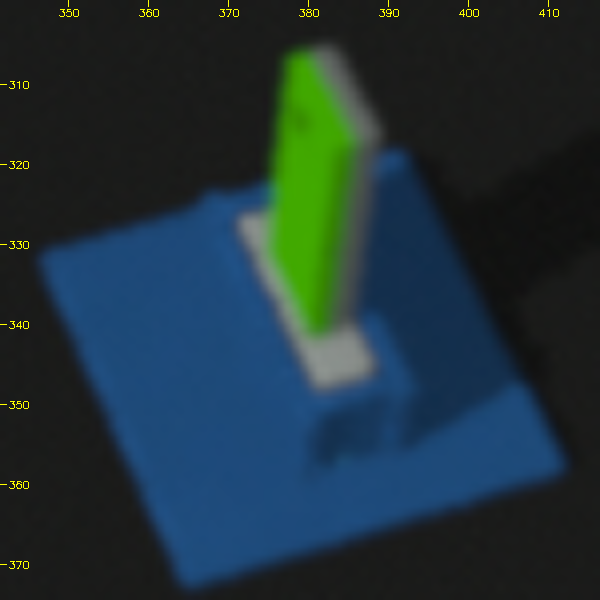

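View pics/g4.png

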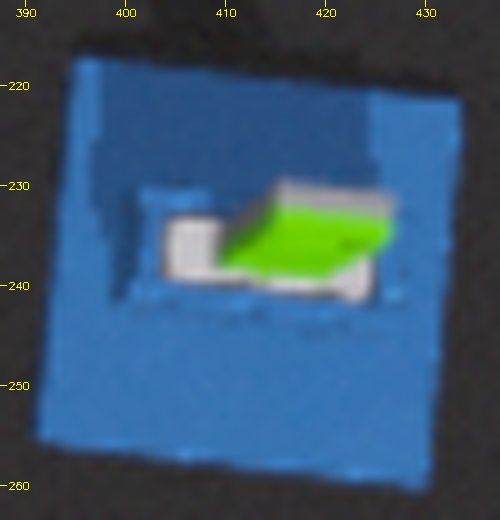

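View pics/g5.png

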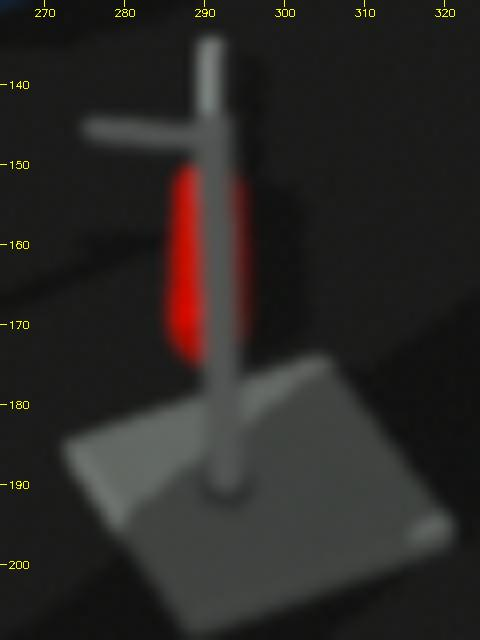

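View pics/g6.png

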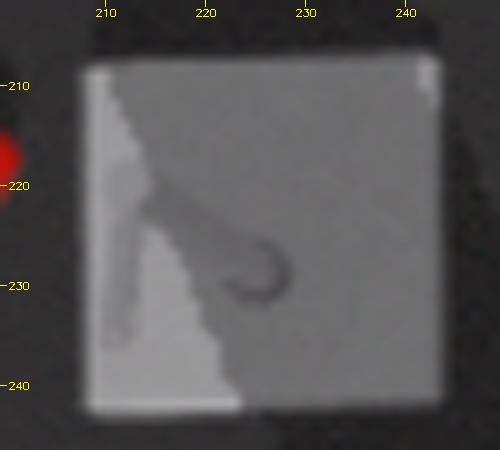

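```bash
cat > fit2.py <<'E'
from h import *
s,t=load("0")
def model(q,P):
    c,sn=np.cos(q[2]),np.sin(q[2]); P=np.asarray(P,float); return np.c_[q[0]+c*P[:,0]-sn*P[:,1],q[1]+sn*P[:,0]+c*P[:,1],P[:,2]]
def fit(ps,us,pt,ut,q0,name):
    def f(q):
        o=[]
        if len(ps): o.append((s.p(model(q,ps))-us).ravel())
        if len(pt): o.append((t.p(model(q,pt))-ut).ravel())
        return np.concatenate(o)
    r=least_squares(f,q0); print(name,r.x[:2].round(4),np.degrees(r.x[2]).round(2)); print(r.fun.round(2).reshape(-1,2).tolist()); return r.x
h=.055; Z=.006
# corners order: +x+y, +x-y, -x-y, -x+y   (x away, y left)
C=[(h,h,Z),(h,-h,Z),(-h,-h,Z),(-h,h,Z)]
us=np.array([(346.5,331.5),(391.5,318),(412,358),(364.5,372.5)]) # assign below
# side cam: +x is image right/up, +y (left) -> image left/up?
print(s.p([(.5,0,0),(.6,0,0),(.5,.1,0)]))
ut=np.array([(395.5,217.3),(433.5,221.3),(430.3,260.3),(391.2,255.5)])
us2=np.array([us[1],us[2],us[3],us[0]])
st=fit(C,us2,C,ut,[.55,-.25,0],"stand")
fit([],[],C,ut,[.55,-.25,0],"stand top"); fit(C,us2,[],[],[.55,-.25,0],"stand side")
# spanner: handle top corners, z=.127
T=.127
sp=[(-.006,.015,T),(.006,.015,T),(.006,-.015,T),(-.006,-.015,T)]
us=np.array([(377.5,306.3),(382.8,305.3),(388.7,315.5),(385,317.5)])
spt=[(-.006,.015,T),(-.006,-.015,T),(.006,-.015,T),(.006,.015,T)]
ut=np.array([(414.8,232.3),(426.7,233.6),(426.9,231.2),(415.2,229.6)])
# bridge corners z=.038
sb=[(-.008,.028,.038),(-.008,-.028,.038)]
usb=np.array([(371.3,327),(381,348)])
tb=[(-.008,.028,.038),(-.008,-.028,.038),(.008,.028,.038)]
utb=np.array([(404,239.3),(424.2,241.3),(404.3,233.2)])
sq=fit(sp+sb,np.r_[us,usb],spt+tb,np.r_[ut,utb],[.55,-.25,0],"spanner")
h=.05;Z=.012
C=[(h,h,Z),(h,-h,Z),(-h,-h,Z),(-h,h,Z)]
us=np.array([(304.5,174.5),(321,195.5),(288.5,208),(273,185)])
ut=np.array([(208.5,208.2),(243.3,207),(243.3,242),(208.5,242.5)])
hk=fit(C,us,C,ut,[.55,.25,0],"hook base")
bar=[(-.04,0,.184)]
hk2=fit(bar,np.array([(275.5,145.5)]),bar,np.array([(211.3,235.5)]),hk,"tip")
print(s.p(model(hk,bar+[(0,0,.165),(0,0,.171)])),t.p(model(hk,bar+[(0,0,.165),(0,0,.171)])))
print(tri(s,t,(275.8,145.5),(211.3,235.2)))
np.savez("fit.npz",st=st,sq=sq,hk=hk)
E
python3 fit2.py
```

```text
[[309.43374766 277.19741   ]
 [346.37775864 263.99699367]
 [293.24968203 249.14194209]]
stand [ 0.5595 -0.2412] -5.88
[[0.49, 0.16], [0.46, 0.02], [0.6, 0.17], [0.25, -0.19], [-0.75, 0.26], [0.09, 0.7], [-0.28, 0.37], [-0.37, 0.64]]
stand top [ 0.561  -0.2421] -5.86
[[-0.43, -0.22], [0.41, 0.21], [0.06, -0.13], [-0.03, 0.15]]
stand side [ 0.5587 -0.2406] -5.88
[[0.06, 0.12], [-0.0, -0.02], [0.13, 0.13], [-0.19, -0.24]]
spanner [ 0.561  -0.2404] -4.9
[[0.73, 0.47], [0.75, -0.13], [0.87, 0.92], [-0.83, 0.57], [0.71, -0.36], [1.44, -0.64], [-0.51, 2.18], [-0.71, 2.03], [-0.56, -0.2], [-0.54, 0.26], [-0.35, -0.35], [-0.17, -0.36], [-0.18, -0.01]]
hook base [0.5906 0.2834] 2.57
[[1.0, -0.33], [0.88, 0.36], [0.12, -0.33], [0.13, 0.14], [-0.67, 0.18], [-0.03, 0.26], [0.41, 0.47], [-0.52, 1.09]]
tip [0.5447 0.2434] -80.58
[[0.9, 0.57], [-0.66, 0.65]]
[[281.20779685 145.04594168]
 [295.76119031 146.41692229]
 [295.69643489 144.55856093]] [[211.35744178 231.0984389 ]
 [213.06999169 216.26360221]
 [212.50984664 215.86036865]]
(array([0.53818768, 0.28110196, 0.18740152]), array([ 0.82176942, -0.10067102, -0.25439084,  0.76549905]))
```

```bash
cat > fit3.py <<'E'
from fit2 import *
print("----")
P=[(-.04,0,.184),(0,0,.012)]
us=np.array([(275.7,145.5),(292.7,190.3)]);ut=np.array([(211.3,235.6),(225.3,228.7)])
hk=fit(P,us,P,ut,[.58,.28,0.05],"hookpost")
print(s.p(model(hk,[(-.04,0,.184),(0,0,.165),(0,0,.171)])),t.p(model(hk,[(-.04,0,.184),(0,0,.165),(0,0,.171)])))
pts=[( -.04*k,0,.165+.019*k) for k in np.linspace(0,1,9)]+[(0,0,z) for z in np.linspace(.012,.171,9)]
crop(s,265,130,60,80,8,"g5.png",pts=s.p(model(hk,pts))); crop(t,200,202,50,45,10,"g6.png",pts=t.p(model(hk,pts)))
a=cv2.imread("pics/g5.png");b=cv2.imread("pics/g6.png");b=cv2.copyMakeBorder(b[:,:300],0,640-450,0,0,0);cv2.imwrite("pics/g56.png",np.hstack([a[:, :300],b]))
E
python3 fit3.py | sed -n '/----/,$p'
```

```text
----
hookpost [0.5789 0.2858] 4.12
[[1.02, 0.46], [0.34, 0.81], [-0.68, 0.19], [-0.61, 0.75]]
[[276.72423035 145.95583856]
 [291.19094117 147.07591578]
 [291.11294956 145.21717704]] [[210.6240613  235.78861738]
 [211.9179338  220.86651643]
 [211.35147089 220.48565921]]
```

View pics/g56.png

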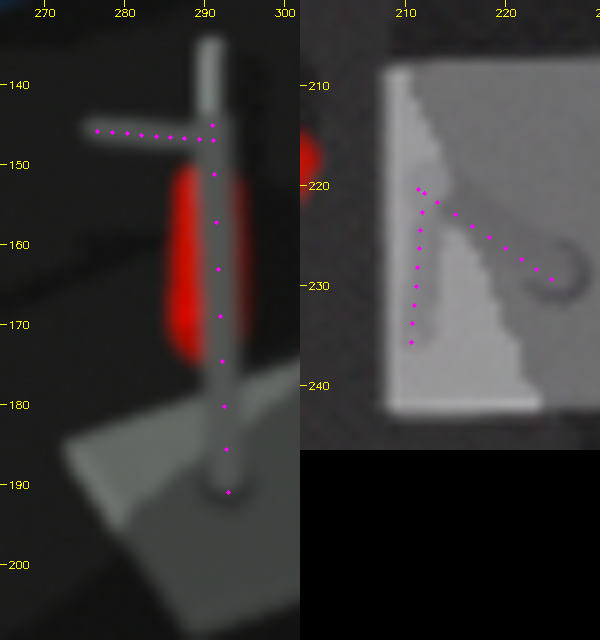

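Request:
carry_out(steps=[[[2,-4,4,0,0,0],[4,-8,5,0,0,0.02],[6,-14,5,0,0,0.05],[8,-19.8,5,0,0,0.08],[10.2,-25.6,5,0,0,0.1],[12.4,-31.4,5,0,0,0.12],[14.6,-37.2,5,0,0,0.14],[16.8,-43,5,0,0,0.16],[19,-48.8,5,0,0,0.18],[21.3,-54.6,5,0,0,0.2],[23.7,-60.4,5,0,0,0.22],[26.2,-66.2,5,0,0,0.24],[29,-72,4,0,0,0.26],[31.4,-77.5,2,0,0,0.28],[33.2,-82.2,-1,0,0,0.28],[33.2,-82.2,-3.7,0,0,0.28],[33.2,-82.2,-3.7,0,0,0.28],[33.2,-82.2,-3.7,0,0,0.28]]], fingers=0)

```text
time_s: 2.35
tcp_pos: [0.5607, -0.24, 0.2008]
ee_rot: [[-0.093, 0.002, 0.996], [-0.996, -0.001, -0.093], [0.001, -1.0, 0.002]]
wrist_force: [-0.3, 0.3, 0.7]
gripper_width: 1.0
```

```bash
python3 - <<'E'
from h import *
from station import sense
print(sense()["joints"].round(1), sense()["tcp_pos"])
s,t=shot("1")
crop(s,310,220,120,150,5,"h1.png"); crop(t,360,160,110,120,5,"h2.png")
a=cv2.imread("pics/h1.png")[:600];b=cv2.imread("pics/h2.png");cv2.imwrite("pics/h12.png",cv2.resize(np.hstack([a[:600],b]),(800,417)))
cv2.imwrite("pics/h1.png",a)
E
```

```text
[ -8.   22.   -4.9   0.  -63.   92.6] [ 0.56072837 -0.23999362  0.20076925]
```

View pics/h1.png

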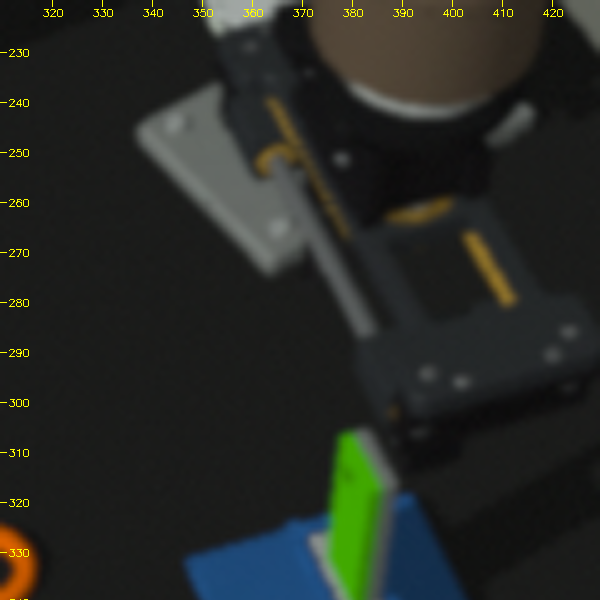

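View pics/h2.png

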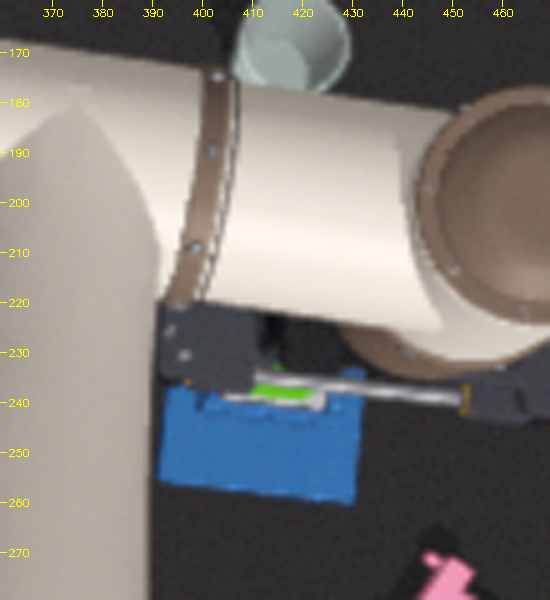

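Request:
carry_out(steps=[[[0,0,-4,0,0,0],[0,0,-8,0,0,0],[0,0,-11,0,0,0],[0,0,-12.2,0,0,0],[0,0,-12.2,0,0,0]]], fingers=0)

```text
time_s: 3.08
tcp_pos: [0.5607, -0.24, 0.0782]
ee_rot: [[-0.093, 0.001, 0.996], [-0.996, -0.0, -0.093], [0.0, -1.0, 0.001]]
wrist_force: [0.1, 0.7, -0.9]
gripper_width: 1.004
```

```bash
python3 - <<'E'
from h import *
s,t=shot("2")
crop(s,340,260,90,100,6,"i1.png"); crop(t,370,190,90,90,6,"i2.png")
E
```

```text
(no output)
```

View pics/i1.png

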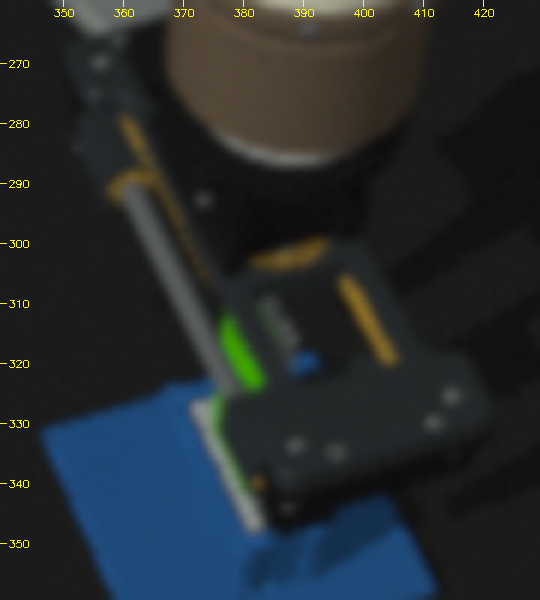

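View pics/i2.png

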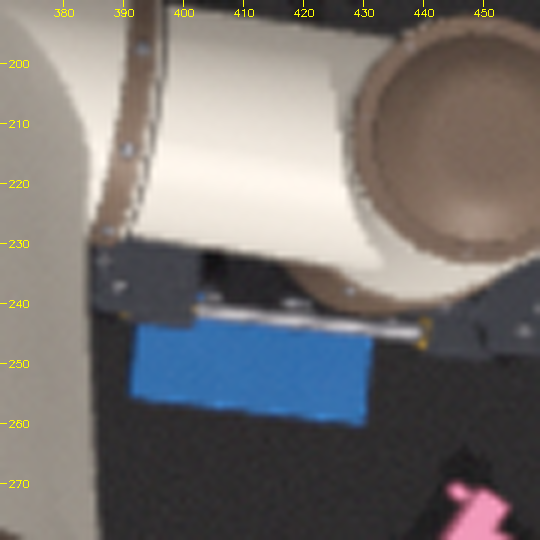

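```bash
python3 - <<'E'
from h import *
s,t=load("2")
print(tri(s,t,(361.5,289.5),(402,241.3))); print(tri(s,t,(361.5,289.5),(438,244.8)));print(tri(s,t,(377.5,323.5),(438,244.8)))
E
```

```text
(array([ 0.53476264, -0.18898963,  0.15454703]), array([ 0.10938028, -0.01971457, -0.04579099,  0.12701378]))
(array([ 0.50491965, -0.25287472,  0.24802067]), array([ 4.39780106, -0.80937111, -1.88054483,  5.18947336]))
(array([ 0.52511423, -0.27774678,  0.15588868]), array([ 0.71740431, -0.13558066, -0.31824169,  0.8723876 ]))
```

Request:
carry_out(steps=[[[0,0,0,0,0,0],[0,0,0,0,0,0],[0,0,0,0,0,0],[0,0,0,0,0,0],[0,0,0,0,0,0],[0,0,0,0,0,0]]], fingers=255)

```text
time_s: 3.92
tcp_pos: [0.5602, -0.2402, 0.0775]
ee_rot: [[-0.094, -0.0, 0.996], [-0.996, 0.0, -0.094], [-0.0, -1.0, -0.0]]
wrist_force: [0.4, -0.9, 0.4]
gripper_width: 0.402
```

Request:
carry_out(steps=[[[0,0,0,0,0,0],[0,0,0,0,0,0],[0,0,0,0,0,0]]])

```text
time_s: 4.3
tcp_pos: [0.5602, -0.2403, 0.0775]
ee_rot: [[-0.094, 0.0, 0.996], [-0.996, -0.0, -0.094], [0.0, -1.0, 0.0]]
wrist_force: [0.1, -1.0, -0.4]
gripper_width: 0.346
```

```bash
cat > plan.py <<'E'
from h import *
yaw=np.radians(10.2); hx=np.array([np.cos(yaw),np.sin(yaw),0]); hy=np.array([-np.sin(yaw),np.cos(yaw),0]); Z=np.array([0,0,1.])
zr=-np.sin(.47)*hx+np.cos(.47)*Z; er=np.cos(.47)*hx+np.sin(.47)*Z   # x_ring at level
RL=np.c_[er,hy,zr]
RC=np.array([.6457,.0083,.155])
def sp_rot(a): # spanner rotation at ring joint angle a
    return RL@R.from_rotvec([0,0,.45-a]).as_matrix()
# tool: x_t=-y_s, y_t=-z_s, z_t=x_s
def tool(Rs): return np.c_[-Rs[:,1],-Rs[:,2],Rs[:,0]]
L=.0645
def tcp(org,Rs): return org+L*Rs[:,2]
def sp_from_tool(p,Rt): # -> origin,Rs
    Rs=np.c_[Rt[:,2],-Rt[:,0],-Rt[:,1]]; return p-L*Rs[:,2],Rs
E
python3 - <<'E'
from plan import *
s,t=load("0")
# fit ring angle, xy with yaw free
hs=np.array([(364.46,211.34),(356.05,207.45),(372.1,215.27)]);ht=np.array([(323.79,196.02),(315.81,200),(331.98,192.28)])
def f(q,full=False):
    yaw=q[3]; hx=np.array([np.cos(yaw),np.sin(yaw),0]); hy=np.array([-np.sin(yaw),np.cos(yaw),0]); zr=-np.sin(.47)*hx+np.cos(.47)*Z; er=np.cos(.47)*hx+np.sin(.47)*Z
    M=np.c_[er,hy,zr]@R.from_rotvec([0,0,.45-q[2]]).as_matrix(); C=np.array([q[0],q[1],.155])
    P=[C,C+.022*M[:,1],C-.022*M[:,1]]
    return np.r_[(s.p(P)-hs).ravel(),(t.p(P)-ht).ravel(),(yaw-np.radians(10.2))*50]
q=least_squares(f,[.645,.008,.17,.178]); print(q.x,np.degrees(q.x[3]),q.fun.round(2))
Rs0=R.from_rotvec([0,0,np.radians(-5.4)]).as_matrix(); T0=tool(Rs0); p0=np.array([.5602,-.2403,.0775])
for a in (q.x[2],):
    Rs=sp_rot(a); T=tool(Rs); p=tcp(RC+.04*zr,Rs); print("dp",(p-p0)*100,"rv",R.from_matrix(T@T0.T).as_rotvec(),p)
E
```

```text
[0.64611351 0.00904415 0.16998388 0.179218  ] 10.268434876607955 [ 0.32  0.29  1.24  0.71  0.29 -0.12 -0.46  0.59 -0.36  0.27 -0.74  0.65
  0.06]
dp [ 3.89213516 24.02191783 17.06688861] rv [-0.04662403 -0.47364692  0.54197979] [ 5.99121352e-01 -8.08216501e-05  2.48168886e-01]
```

Request:
carry_out(steps=[[[0,0,0.5,0,0,0],[0,0,1.5,0,0,0],[0,0,3,0,0,0],[0,0,6,0,0,0],[0,0,12,0,0,0],[0,0,18,0,0,0],[0,0,22,0,0,0],[0,0,22,0,0,0]]])

```text
time_s: 5.3
tcp_pos: [0.5616, -0.2403, 0.3033]
ee_rot: [[-0.093, 0.011, 0.996], [-0.996, -0.002, -0.093], [0.001, -1.0, 0.011]]
wrist_force: [0.1, 1.0, -3.0]
gripper_width: 0.341
```

Request:
carry_out(steps=[[[0.8,4.8,0,-0.01,-0.095,0.108],[1.6,9.6,0,-0.02,-0.19,0.216],[2.3,14.4,0,-0.03,-0.284,0.325],[3.1,19.2,0,-0.04,-0.38,0.43],[3.9,24,0,-0.047,-0.474,0.542],[3.9,24,-3,-0.047,-0.474,0.542],[3.9,24,-4.9,-0.047,-0.474,0.542],[3.9,24,-4.9,-0.047,-0.474,0.542],[3.9,24,-4.9,-0.047,-0.474,0.542]]])

```text
time_s: 6.42
tcp_pos: [0.5994, -0.0002, 0.249]
ee_rot: [[0.413, 0.446, 0.794], [-0.902, 0.08, 0.424], [0.126, -0.891, 0.436]]
wrist_force: [-0.2, 0.9, -2.7]
gripper_width: 0.341
```

```bash
python3 - <<'E'
from plan import *
from station import sense
q=sense(); print(q["joints"].round(1),q["tcp_pos"])
s,t=shot("3")
o,Rs=sp_from_tool(q["tcp_pos"],q["ee_rot"]); print((sp_rot(.17).T@(o-RC))*1000, (R.from_matrix(sp_rot(.17).T@Rs)).as_rotvec())
pts=[o+Rs@np.array(v) for v in((0,.022,0),(0,-.022,0),(0,0,0),(.008,.028,.01),(-.008,.028,.01),(.008,-.028,.01),(-.008,-.028,.01),(.008,.028,.025),(-.008,.028,.025),(.008,-.028,.025),(-.008,-.028,.025),(-.006,.015,.114),(-.006,-.015,.114))]
pp=s.p(pts),t.p(pts)
crop(s,320,150,90,90,7,"j1.png"); crop(s,320,150,90,90,7,"j1p.png",pts=pp[0]); crop(t,280,150,90,80,7,"j2.png");crop(t,280,150,90,80,7,"j2p.png",pts=pp[1])
E
```

```text
[ 16.9   7.7 -24.5   5.9 -31.1  95. ] [ 5.99350211e-01 -2.07882639e-04  2.49006373e-01]
[ 0.52566357 -0.35516494 40.65487908] [-0.0006399  -0.00051432  0.00072093]
```

View pics/j1.png

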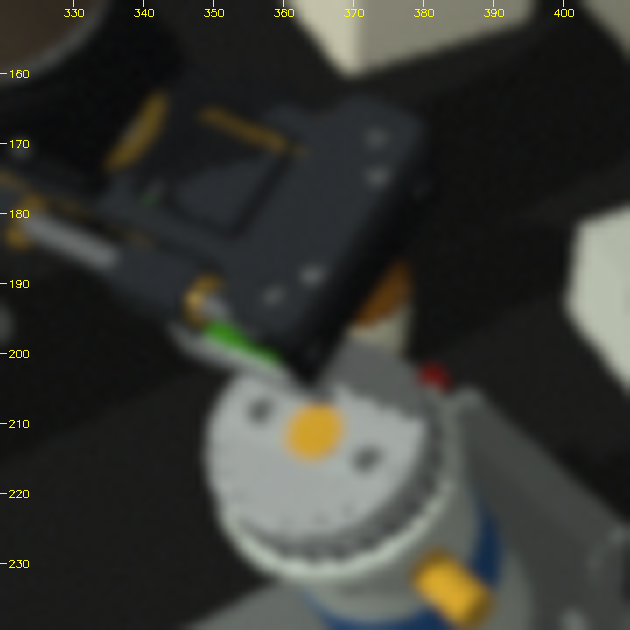

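View pics/j1p.png

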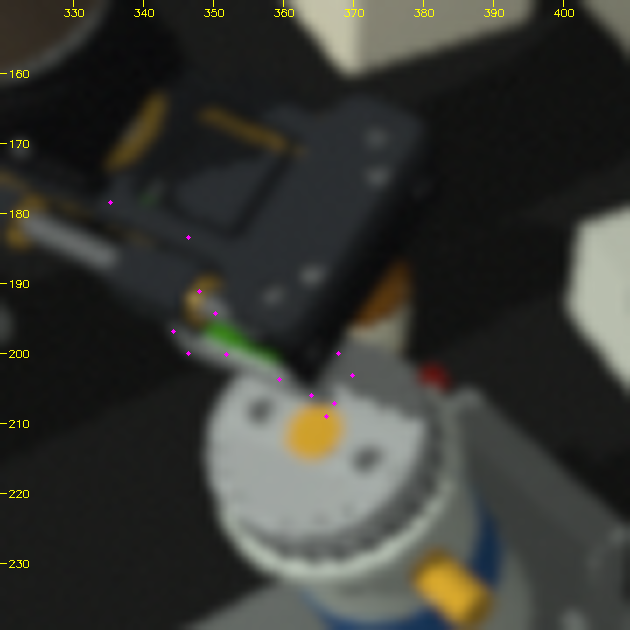

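View pics/j2p.png

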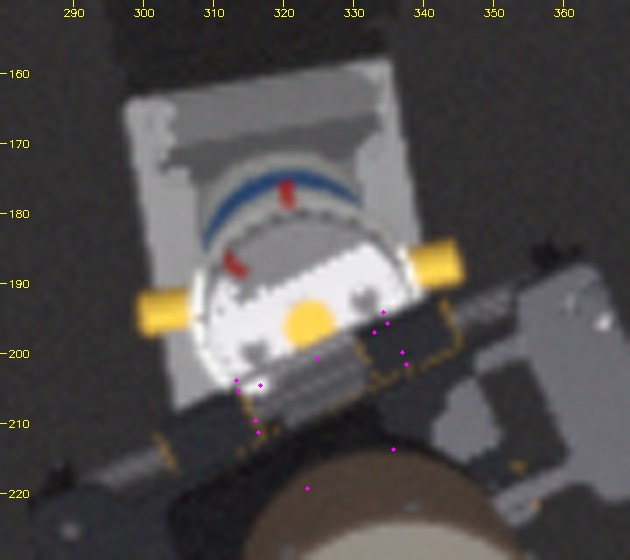

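Request:
carry_out(steps=[[[0.7,0.13,-1.43,0,0,0],[1.4,0.26,-2.87,0,0,0],[1.4,0.26,-2.87,0,0,0],[1.4,0.26,-2.87,0,0,0]]])

```text
time_s: 7.02
tcp_pos: [0.6134, 0.0024, 0.2195]
ee_rot: [[0.413, 0.446, 0.794], [-0.902, 0.08, 0.424], [0.126, -0.892, 0.435]]
wrist_force: [-0.4, -0.4, -2.5]
gripper_width: 0.343
```

```bash
cat > look.py <<'E'
import sys
from plan import *
from station import sense
tag=sys.argv[1]; a=float(sys.argv[2])
q=sense(); s,t=shot(tag)
o,Rs=sp_from_tool(q["tcp_pos"],q["ee_rot"]); print((sp_rot(a).T@(o-RC))*1000, (R.from_matrix(sp_rot(a).T@Rs)).as_rotvec(),q["wrist_force"].round(1),q["gripper_width"])
pts=[o+Rs@np.array(v) for v in((0,.022,0),(0,-.022,0),(-.008,.028,.01),(-.008,-.028,.01),(.008,-.028,.01),(.008,-.028,.025),(-.008,.028,.025),(-.008,-.028,.025))]
crop(s,335,180,55,50,14,tag+"s.png"); crop(s,335,180,55,50,14,tag+"sp.png",pts=s.p(pts)); crop(t,295,175,55,45,14,tag+"t.png");crop(t,295,175,55,45,14,tag+"tp.png",pts=t.p(pts))
E
python3 look.py k 0.17
```

```text
[-0.12923658 -0.06819604  7.8886527 ] [-0.00043512  0.00029165  0.00076044] [-0.4 -0.4 -2.5] 0.343269189986805
```

View pics/ks.png

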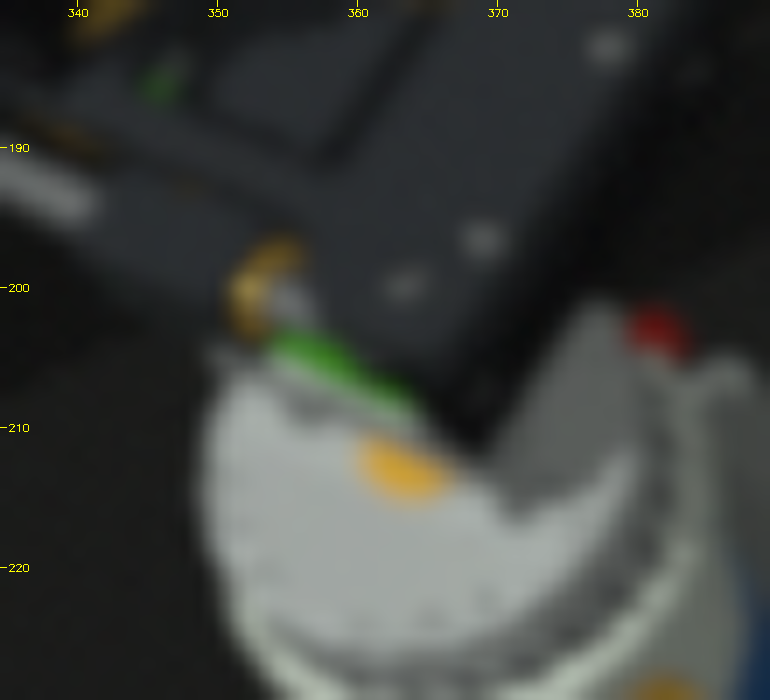

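View pics/ksp.png

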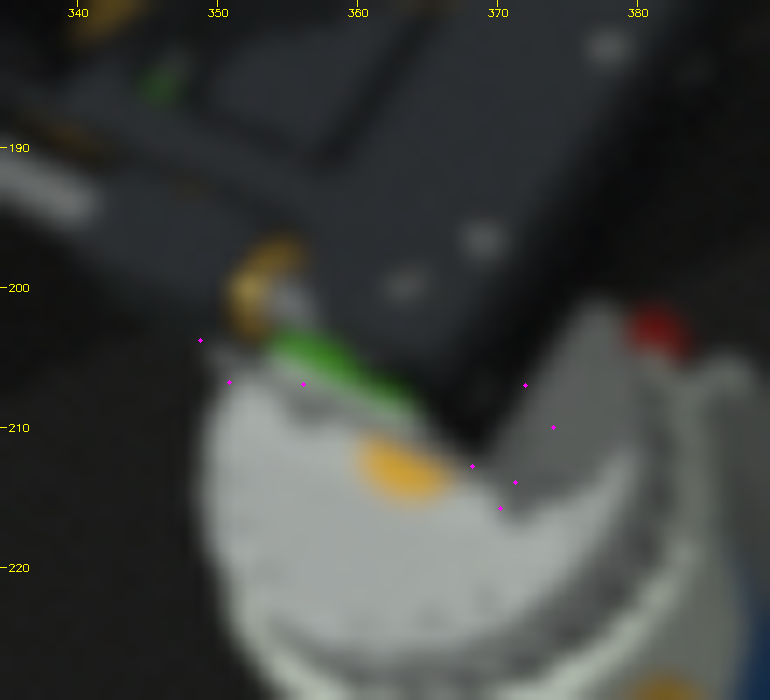

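View pics/ktp.png

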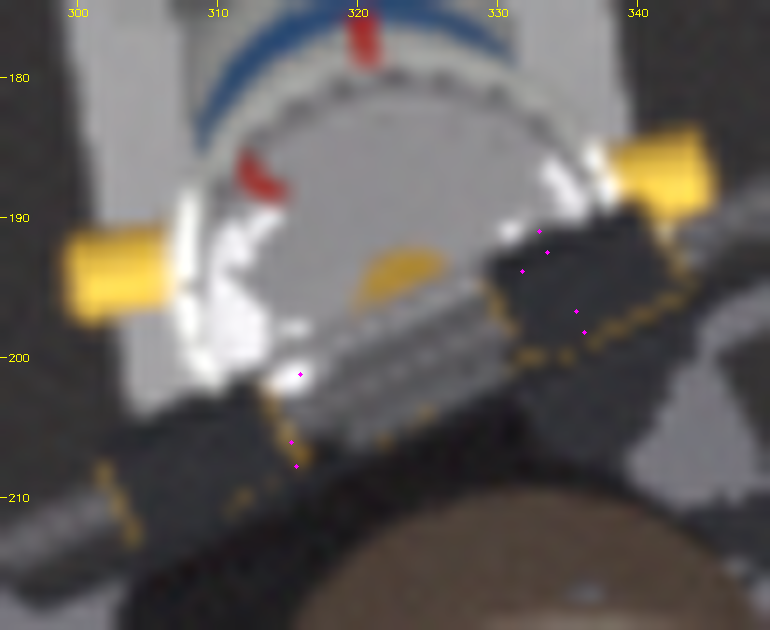

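Request:
carry_out(steps=[[[0.18,0.03,-0.36,0,0,0],[0.31,0.06,-0.62,0,0,0],[0.4,0.07,-0.8,0,0,0],[0.45,0.08,-0.89,0,0,0],[0.49,0.09,-0.98,0,0,0]]])

```text
time_s: 7.75
tcp_pos: [0.6182, 0.0033, 0.21]
ee_rot: [[0.413, 0.446, 0.794], [-0.902, 0.08, 0.424], [0.126, -0.891, 0.435]]
wrist_force: [0.2, -0.1, -2.8]
gripper_width: 0.341
```

```bash
python3 look.py l 0.17
```

```text
[-0.00291188 -0.01437919 -2.7594281 ] [-0.00043483 -0.00036194  0.00057959] [ 0.2 -0.1 -2.8] 0.34082079398105797
```

View pics/lsp.png

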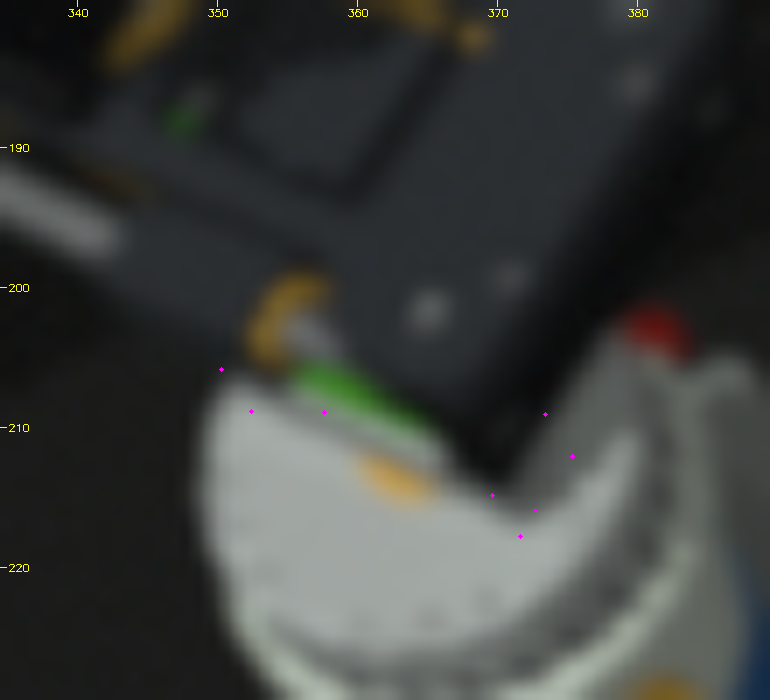

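View pics/ltp.png

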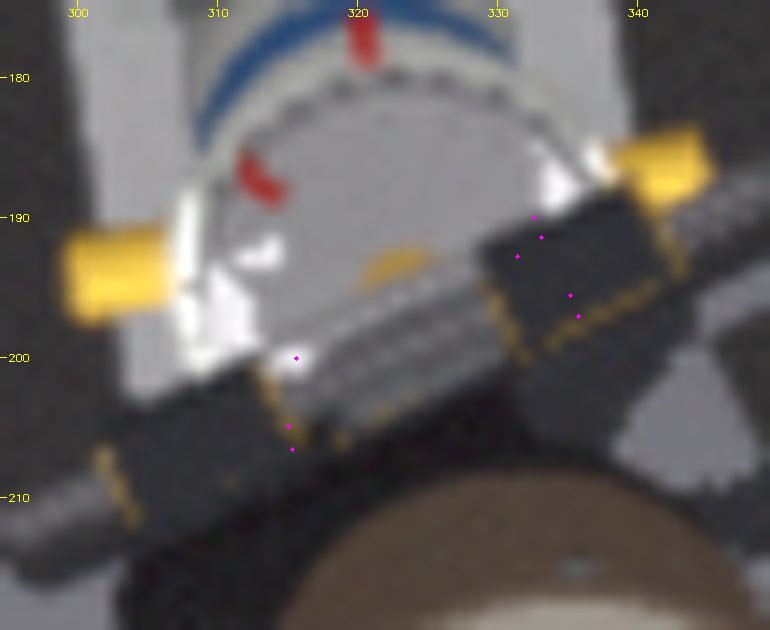

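Request:
carry_out(steps=[[[0.07,0.01,-0.13,0,0,0],[0.13,0.02,-0.27,0,0,0],[0.18,0.03,-0.36,0,0,0],[0.18,0.03,-0.36,0,0,0]]])

```text
time_s: 8.35
tcp_pos: [0.6199, 0.0036, 0.2063]
ee_rot: [[0.413, 0.446, 0.794], [-0.902, 0.08, 0.424], [0.126, -0.891, 0.435]]
wrist_force: [-0.5, -0.9, -2.0]
gripper_width: 0.343
```

Request:
carry_out(steps=[[[0.05,0.01,-0.09,0,0,0],[0.09,0.02,-0.18,0,0,0],[0.11,0.02,-0.22,0,0,0],[0.11,0.02,-0.22,0,0,0]]])

```text
time_s: 8.85
tcp_pos: [0.621, 0.0038, 0.2042]
ee_rot: [[0.413, 0.446, 0.794], [-0.902, 0.08, 0.424], [0.126, -0.891, 0.435]]
wrist_force: [0.4, 0.4, -2.6]
gripper_width: 0.342
```

```bash
python3 look.py m 0.17
```

```text
[-0.14370538 -0.01084356 -9.2901043 ] [-0.00037758 -0.00010724  0.00055553] [ 0.4  0.4 -2.6] 0.3418632262402844
```

View pics/msp.png

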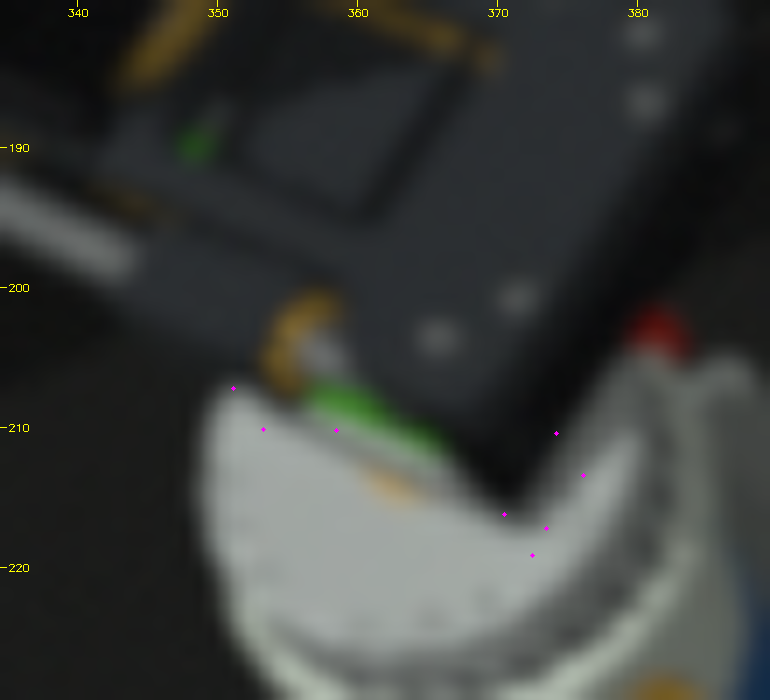

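Request:
carry_out(steps=[[[0.04,0.01,-0.09,0,0,0],[0.07,0.01,-0.13,0,0,0],[0.07,0.01,-0.13,0,0,0]]])

```text
time_s: 9.32
tcp_pos: [0.6216, 0.0039, 0.2029]
ee_rot: [[0.413, 0.446, 0.794], [-0.902, 0.08, 0.424], [0.126, -0.891, 0.435]]
wrist_force: [-1.3, -0.0, -2.1]
gripper_width: 0.344
```

Request:
carry_out(steps=[[[-0.02,0,0.04,0.022,0.004,-0.045],[-0.02,0,0.04,0.045,0.008,-0.089],[-0.02,0,0.04,0.089,0.016,-0.178],[-0.02,0,0.04,0.134,0.024,-0.267],[-0.02,0,0.04,0.178,0.032,-0.357],[-0.02,0,0.04,0.223,0.04,-0.446],[-0.02,0,0.04,0.267,0.048,-0.535],[-0.02,0,0.04,0.29,0.052,-0.58],[-0.02,0,0.04,0.312,0.056,-0.624],[-0.02,0,0.04,0.312,0.056,-0.624]]])

```text
time_s: 10.58
tcp_pos: [0.6219, 0.0042, 0.2036]
ee_rot: [[-0.195, 0.447, 0.873], [-0.963, 0.08, -0.256], [-0.184, -0.891, 0.415]]
wrist_force: [0.9, 0.5, -2.9]
gripper_width: 0.344
```

```bash
python3 look.py n 0.87; python3 -c "
from plan import *
from station import sense
q=sense();print(q['moment'],q['joints'].round(1));s,t=load('n');crop(t,280,150,90,80,8,'nn.png')"
```

```text
[  0.43549526   0.35650328 -10.20672977] [ 0.00023281 -0.00127062  0.00159722] [ 0.9  0.5 -2.9] 0.34425139340868094
[-0.12394288  1.02845665  0.123579  ] [ 16.6  12.6 -25.9   7.  -24.8  54. ]
```

View pics/nn.png

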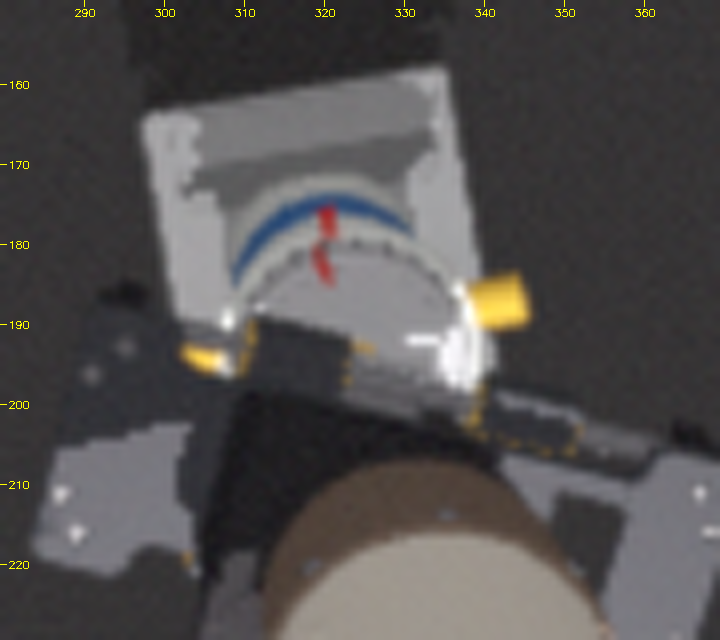

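Request:
carry_out(steps=[[[0,0,0,0.022,0.004,-0.045],[0,0,0,0.045,0.008,-0.089],[0,0,0,0.054,0.01,-0.107],[0,0,0,0.054,0.01,-0.107]]])

```text
time_s: 11.18
tcp_pos: [0.6219, 0.0041, 0.2036]
ee_rot: [[-0.298, 0.447, 0.844], [-0.926, 0.08, -0.369], [-0.233, -0.891, 0.389]]
wrist_force: [1.1, 0.5, -3.3]
gripper_width: 0.339
```

```bash
cat > ax.py <<'E'
from plan import *
from station import sense
q=sense();print(q['moment']@zr,q['moment'],q['wrist_force'])
E
python3 ax.py; python3 look.py o 0.99;  python3 -c "
from plan import *
s,t=load('o');crop(t,295,165,50,40,14,'oo.png')"
```

```text
0.121288545803907 [0.02872084 0.81505887 0.22371518] [ 1.07982944  0.48588413 -3.31060938]
[  0.40490207   0.35620898 -10.17480166] [ 0.00060284 -0.00075596  0.00125581] [ 1.1  0.5 -3.3] 0.3389708592460462
```

View pics/oo.png

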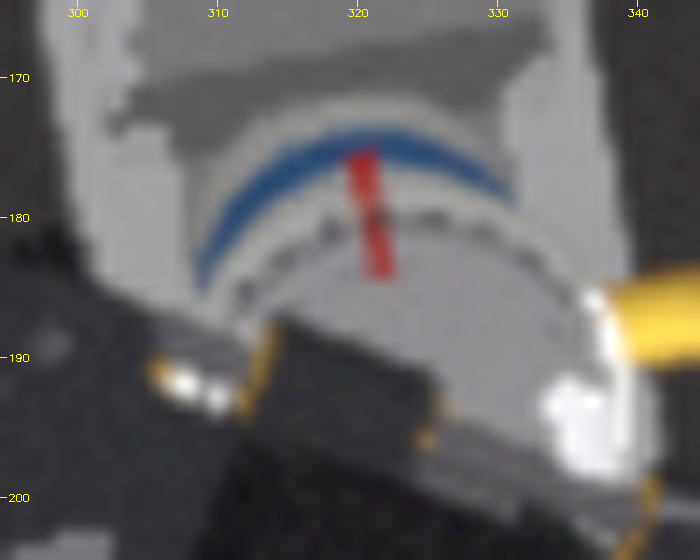

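Request:
carry_out(steps=[[[0,0,0,0.013,0.002,-0.027],[0,0,0,0.027,0.005,-0.054],[0,0,0,0.027,0.005,-0.054],[0,0,0,0.027,0.005,-0.054]]])

```text
time_s: 11.78
tcp_pos: [0.6216, 0.0041, 0.2035]
ee_rot: [[-0.349, 0.446, 0.825], [-0.902, 0.08, -0.425], [-0.255, -0.892, 0.374]]
wrist_force: [1.3, 2.8, -0.4]
gripper_width: 0.342
```

```bash
python3 ax.py; python3 look.py p 1.05;  python3 -c "
from plan import *
s,t=load('p');crop(t,295,165,50,40,14,'pp.png')"
```

```text
0.8968014749812023 [0.10744783 0.96459396 1.146355  ] [ 1.3359001   2.80689709 -0.40755063]
[  0.01569762   0.22397226 -10.12225846] [ 1.06176532e-04 -1.13081729e-06  8.87165156e-04] [ 1.3  2.8 -0.4] 0.34230754536013885
```

View pics/pp.png

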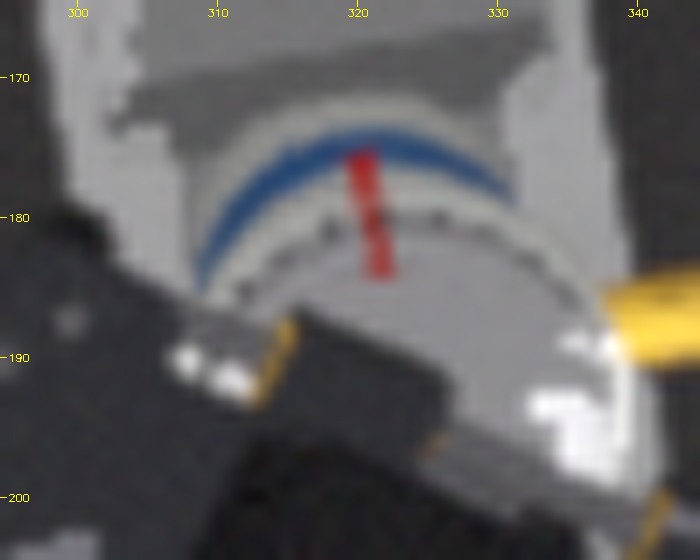

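```bash
cat > hang.py <<'E'
from plan import *
HK=np.array([.579,.2852]); hyaw=np.radians(3.5)
HX=np.array([np.cos(hyaw),np.sin(hyaw),0]); HR=np.array([*HK,.165])
def eye_on_bar(d,dz=0): # d = distance out from post axis (m), horizontally
    return HR-HX*d+Z*(d*np.tan(.44)+dz)   # slope .475? 
RsH=R.from_rotvec([0,0,hyaw]).as_matrix()
def tcp_for_eye(e): return e-Z*.097+Z*L
E
python3 - <<'E'
from hang import *
from station import sense
q=sense(); p=q["tcp_pos"]; T=q["ee_rot"]
# after withdraw: p + 6cm*zr, rotation back .06
Tb=R.from_rotvec(.06*zr).as_matrix()@T
p1=p+.06*zr
d=tcp_for_eye(eye_on_bar(.075))
print("withdraw",.06*zr*100,.06*zr)
print("from p1",(d-p1)*100,R.from_matrix(tool(RsH)@Tb.T).as_rotvec(),d)
print(sense()["joints"].round(1))
E
```

```text
withdraw [-2.67437216 -0.4811955   5.34940973] [-0.02674372 -0.00481196  0.0534941 ]
from p1 [-9.06563678 28.13263549 -8.92413497] [-0.17985742  0.43810318  0.4146108 ] [0.50413989 0.28062136 0.16780854]
[ 16.6  12.6 -25.9   6.8 -24.9  43.8]
```

Request:
carry_out(steps=[[[0,0,0,-0.013,-0.002,0.027],[0,0,0,-0.027,-0.005,0.054],[-0.2,-0.04,0.4,-0.027,-0.005,0.054],[-0.58,-0.1,1.16,-0.027,-0.005,0.054],[-1.34,-0.24,2.68,-0.027,-0.005,0.054],[-2.68,-0.48,5.35,-0.027,-0.005,0.054],[-2.68,-0.48,5.35,-0.027,-0.005,0.054]]])

```text
time_s: 12.75
tcp_pos: [0.595, -0.0008, 0.2606]
ee_rot: [[-0.298, 0.451, 0.841], [-0.925, 0.082, -0.371], [-0.236, -0.889, 0.393]]
wrist_force: [0.3, -0.2, -2.3]
gripper_width: 0.343
```

```bash
python3 ax.py; python3 look.py q 0.99;  python3 -c "
from plan import *
s,t=load('q');crop(s,310,140,100,90,8,'qq.png')
crop(t,295,165,50,40,14,'qt.png')"
```

```text
0.005343776019952596 [-0.19586425  1.2506345   0.02057207] [ 0.27388158 -0.24838211 -2.28102726]
[ 1.93014537  1.20133192 53.03675265] [ 0.00355588 -0.005034    0.00018129] [ 0.3 -0.2 -2.3] 0.3426975026760011
```

View pics/qq.png

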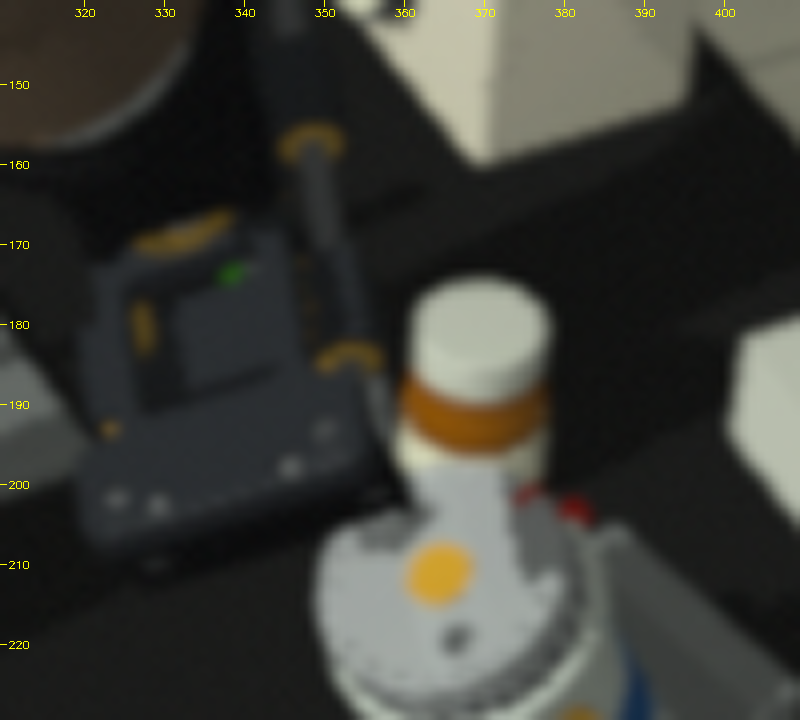

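View pics/qt.png

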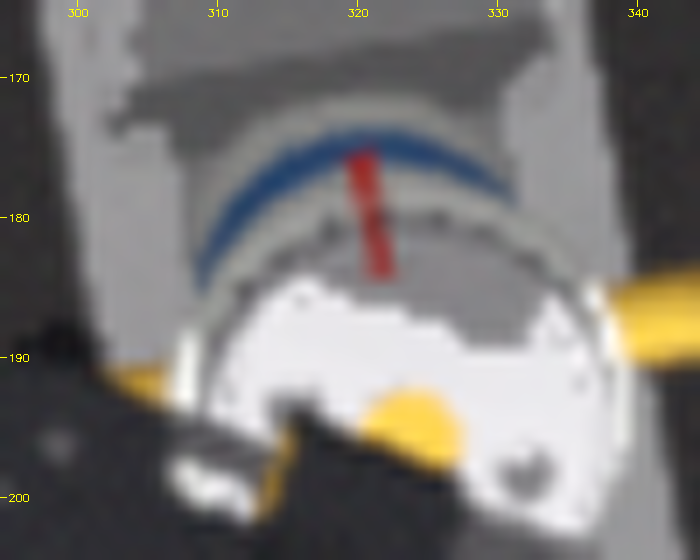

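Request:
carry_out(steps=[[[-1.5,3,2,-0.03,0.07,0.07],[-3,8,2,-0.07,0.16,0.15],[-4.5,13.5,2,-0.1,0.24,0.23],[-6,19,2,-0.13,0.32,0.3],[-7.7,24,1,-0.16,0.39,0.37],[-9.1,28.1,-1,-0.18,0.438,0.415],[-9.1,28.1,-5,-0.18,0.438,0.415],[-9.1,28.1,-8.9,-0.18,0.438,0.415],[-9.1,28.1,-8.9,-0.18,0.438,0.415],[-9.1,28.1,-8.9,-0.18,0.438,0.415]]])

```text
time_s: 14.1
tcp_pos: [0.5048, 0.2807, 0.169]
ee_rot: [[0.062, 0.002, 0.998], [-0.998, 0.001, 0.062], [-0.0, -1.0, 0.002]]
wrist_force: [0.6, 1.3, -2.1]
gripper_width: 0.347
```

```bash
cat > lookh.py <<'E'
import sys
from hang import *
from station import sense
tag=sys.argv[1]
q=sense(); s,t=shot(tag)
o,Rs=sp_from_tool(q["tcp_pos"],q["ee_rot"]); e=o+Rs[:,2]*.097
d=e-HR; out=-d@HX; print("out",out*1000,"lat",(RsH.T@d)[1]*1000,"dz",(d[2]-out*np.tan(.44))*1000, R.from_matrix(RsH.T@Rs).as_rotvec(), q["wrist_force"].round(1),q["gripper_width"],q["tcp_pos"])
w=[(x,y,.097+z) for x in(-.006,.006) for y,z in((.009,.009),(-.009,.009),(-.009,-.009),(.009,-.009))]
w+=[(-.006,.015,.114),(-.006,-.015,.114),(-.008,.028,.01),(-.008,-.028,.01),(0,.022,0),(0,-.022,0)]
pts=[o+Rs@np.array(v) for v in w]
bar=[HR-HX*x+Z*x*.475 for x in(0,.04)]
crop(s,240,120,80,90,8,tag+"s.png"); crop(s,240,120,80,90,8,tag+"sp.png",pts=list(s.p(pts))+list(s.p(bar)));crop(t,185,195,70,75,8,tag+"t.png"); crop(t,185,195,70,75,8,tag+"tp.png",pts=list(t.p(pts))+list(t.p(bar)))
E
python3 lookh.py r
```

```text
out 74.4021021189482 lat 0.03602492520515284 dz 1.4256805414446239 [ 0.00045254 -0.00217382  0.00062306] [ 0.6  1.3 -2.1] 0.34734646577798606 [0.50480409 0.28071283 0.16895282]
```

View pics/rsp.png

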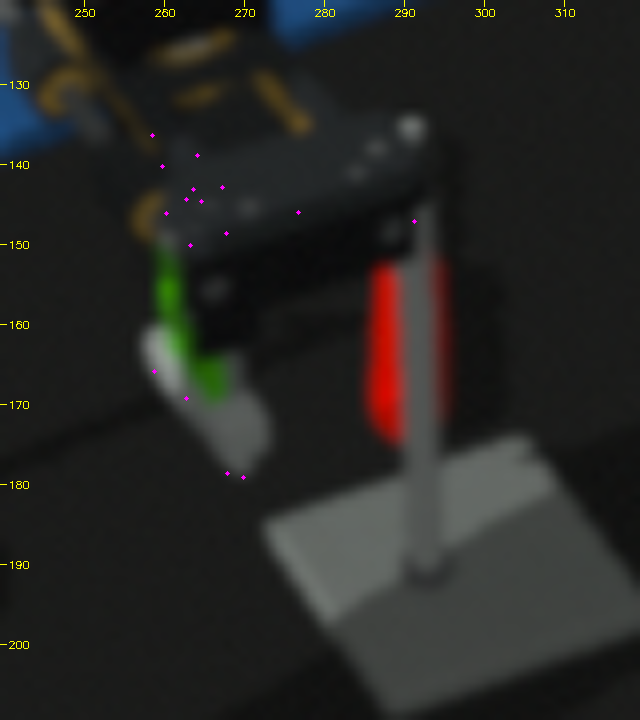

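View pics/rtp.png

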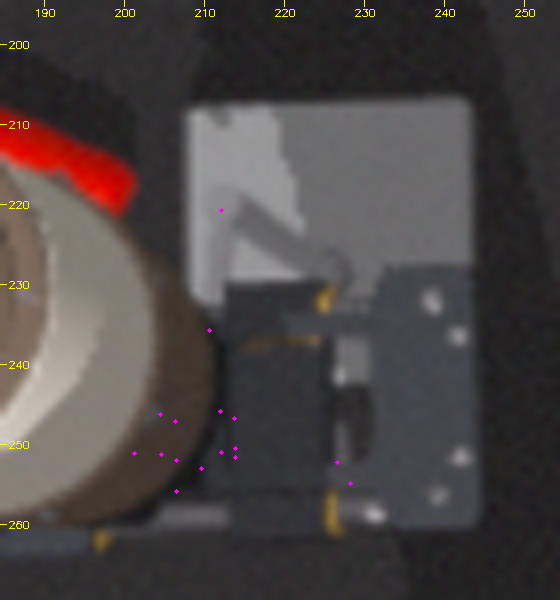

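Request:
carry_out(steps=[[[1,0.06,-0.47,0,0,0],[2,0.12,-0.94,0,0,0],[3,0.18,-1.41,0,0,0],[3.6,0.22,-1.7,0,0,0],[3.6,0.22,-1.7,0,0,0],[3.6,0.22,-1.7,0,0,0]]])

```text
time_s: 14.95
tcp_pos: [0.5396, 0.2823, 0.1508]
ee_rot: [[0.061, -0.0, 0.998], [-0.998, -0.0, 0.061], [0.0, -1.0, -0.0]]
wrist_force: [0.7, 0.5, -3.1]
gripper_width: 0.342
```

```bash
python3 lookh.py u
```

```text
out 39.50291476907525 lat -0.493312971961763 dz -0.278194519406319 [-0.00038926  0.00022723  0.0002556 ] [ 0.7  0.5 -3.1] 0.34220784102717755 [0.53959429 0.28228293 0.15081901]
```

View pics/usp.png

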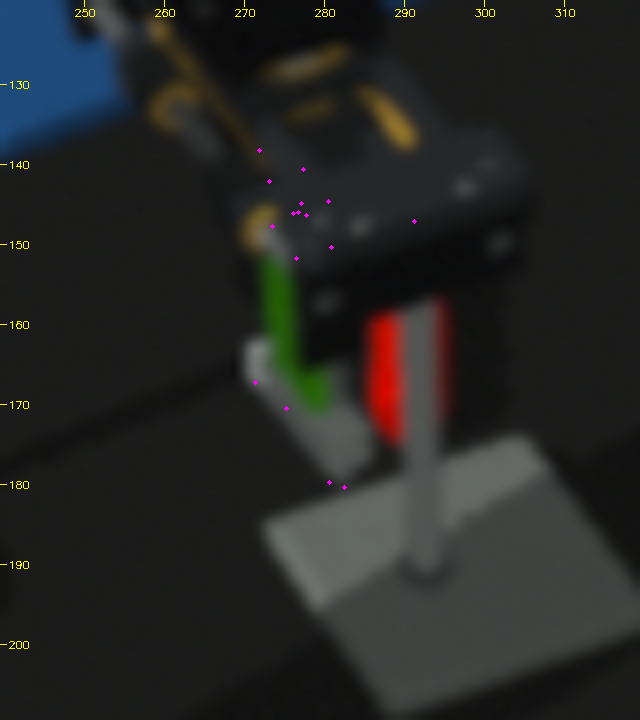

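View pics/utp.png

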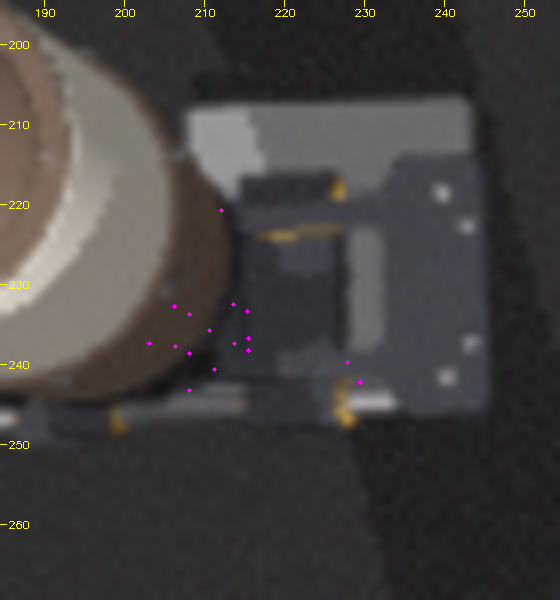

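Request:
carry_out(steps=[[[0.5,0.05,-0.22,0,0,0],[1,0.09,-0.45,0,0,0],[1.5,0.13,-0.68,0,0,0],[1.9,0.16,-0.87,0,0,0],[1.9,0.16,-0.87,0,0,0],[1.9,0.16,-0.87,0,0,0]]])

```text
time_s: 15.8
tcp_pos: [0.5586, 0.2839, 0.1421]
ee_rot: [[0.061, -0.0, 0.998], [-0.998, -0.0, 0.061], [0.0, -1.0, -0.0]]
wrist_force: [-0.6, -0.5, -2.0]
gripper_width: 0.342
```

```bash
python3 lookh.py v
```

```text
out 20.39112424015508 lat -0.08491323739494121 dz -0.020251803725276213 [-0.00045373  0.00023237  0.00020543] [-0.6 -0.5 -2. ] 0.34237046924585063 [0.55864546 0.28385522 0.1420795 ]
```

View pics/vsp.png

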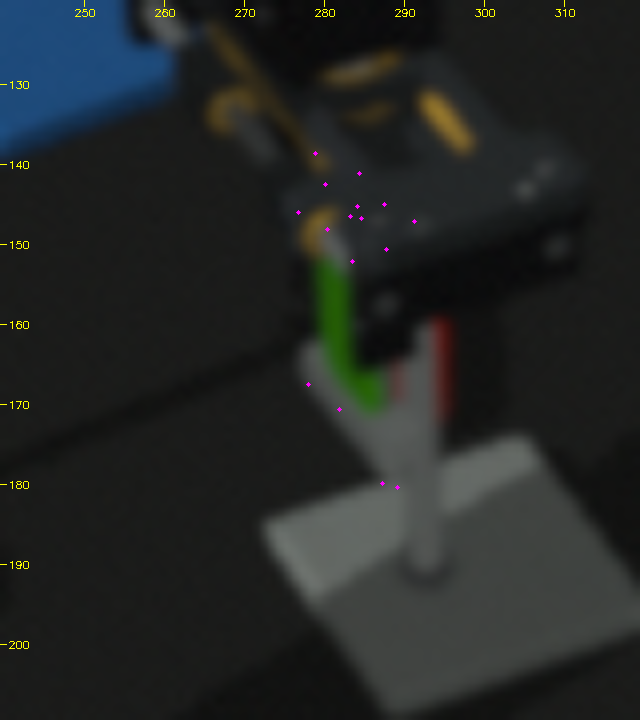

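Request:
carry_out(steps=[[[0,0,-0.1,0,0,0],[0,0,-0.2,0,0,0],[0,0,-0.25,0,0,0],[0,0,-0.25,0,0,0]]])

```text
time_s: 16.4
tcp_pos: [0.5587, 0.2839, 0.1396]
ee_rot: [[0.061, -0.0, 0.998], [-0.998, -0.0, 0.061], [0.0, -1.0, -0.0]]
wrist_force: [-0.1, -0.3, -2.1]
gripper_width: 0.344
```

Request:
carry_out(steps=[[[0,0,-0.1,0,0,0],[0,0,-0.15,0,0,0],[0,0,-0.15,0,0,0]]])

```text
time_s: 16.77
tcp_pos: [0.559, 0.2841, 0.1387]
ee_rot: [[0.062, 0.001, 0.998], [-0.998, 0.0, 0.062], [-0.0, -1.0, 0.001]]
wrist_force: [0.2, -0.2, -0.2]
gripper_width: 0.343
```

Request:
carry_out(steps=[[[0,0,0,0,0,0],[0,0,0,0,0,0],[0,0,0,0,0,0],[0,0,0,0,0,0],[0,0,0,0,0,0],[0,0,0,0,0,0],[0,0,0,0,0,0],[0,0,0,0,0,0]]], fingers=0)

```text
time_s: 17.77
tcp_pos: [0.5587, 0.2839, 0.1381]
ee_rot: [[0.061, -0.0, 0.998], [-0.998, -0.0, 0.061], [0.0, -1.0, -0.0]]
wrist_force: [-0.3, 0.3, -0.6]
gripper_width: 0.99
```

```bash
python3 lookh.py w
```

```text
out 20.340017027249395 lat -0.02990587330742659 dz -3.9583785483785667 [-3.35623313e-04  4.64947912e-05  2.85146063e-04] [-0.3  0.3 -0.6] 0.9898287588427213 [0.55869891 0.28391744 0.13811731]
```

View pics/ws.png

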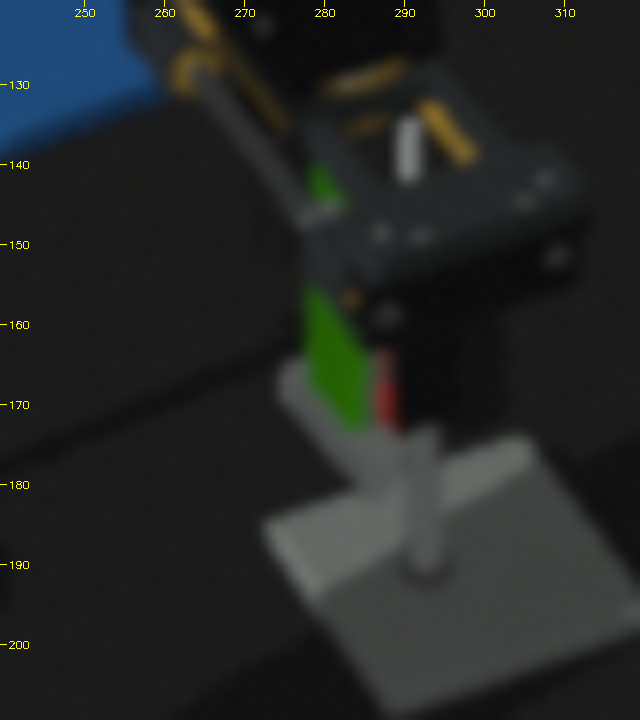

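Request:
carry_out(steps=[[[0,0,0.5,0,0,0],[0,0,2,0,0,0],[0,0,4,0,0,0],[0,0,7,0,0,0],[0,0,11,0,0,0],[-4,0,15,0,0,0],[-9,0,18,0,0,0],[-14,0,18,0,0,0],[-18,0,18,0,0,0],[-18,0,18,0,0,0]]])

```text
time_s: 19.12
tcp_pos: [0.3769, 0.2837, 0.3204]
ee_rot: [[0.064, 0.002, 0.998], [-0.998, 0.003, 0.064], [-0.003, -1.0, 0.002]]
wrist_force: [-0.3, -0.1, -0.9]
gripper_width: 1.002
```

```bash
python3 -c "
from h import *
s,t=shot('x')
crop(s,255,120,70,90,8,'xs.png');crop(t,190,195,60,55,10,'xt.png')
cv2.imwrite('pics/xfull.png',s.im[:,:,::-1]);cv2.imwrite('pics/xfullt.png',t.im[:,:,::-1])"
```

```text
(no output)
```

View pics/xs.png

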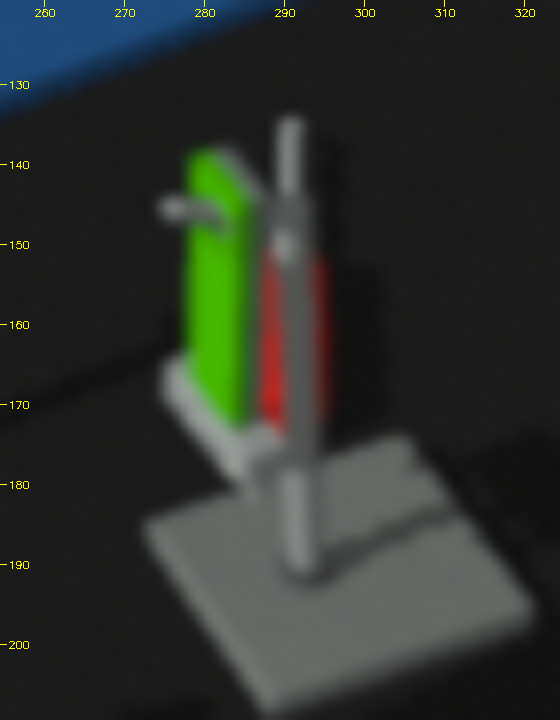

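View pics/xfullt.png

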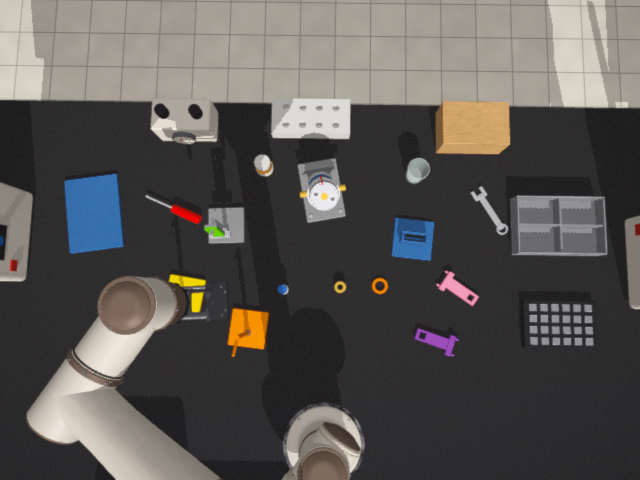

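Request:
carry_out(steps=[[[0,0,0,0,0,0],[0,0,0,0,0,0],[0,0,0,0,0,0],[0,0,0,0,0,0],[0,0,0,0,0,0],[0,0,0,0,0,0],[0,0,0,0,0,0],[0,0,0,0,0,0],[0,0,0,0,0,0],[0,0,0,0,0,0],[0,0,0,0,0,0],[0,0,0,0,0,0]]])

```text
time_s: 20.72
tcp_pos: [0.3787, 0.2839, 0.3181]
ee_rot: [[0.061, -0.0, 0.998], [-0.998, -0.0, 0.061], [0.0, -1.0, -0.0]]
wrist_force: [-0.3, 0.7, -0.1]
gripper_width: 0.997
```

```bash
python3 -c "
from h import *
s,t=shot('y')
s0,t0=load('x')
for a,b,(x,y,w,h) in((s,s0,(255,120,70,90)),(t,t0,(190,195,60,55))):
    print(np.abs(a.im[y:y+h,x:x+w].astype(int)-b.im[y:y+h,x:x+w]).max(), np.abs(a.im[y:y+h,x:x+w].astype(int)-b.im[y:y+h,x:x+w]).mean())
crop(t,190,195,60,55,10,'yt.png');crop(s,255,120,70,90,8,'ys.png')"
```

```text
11 0.5937566137566137
22 1.7015151515151514
```

View pics/yt.png

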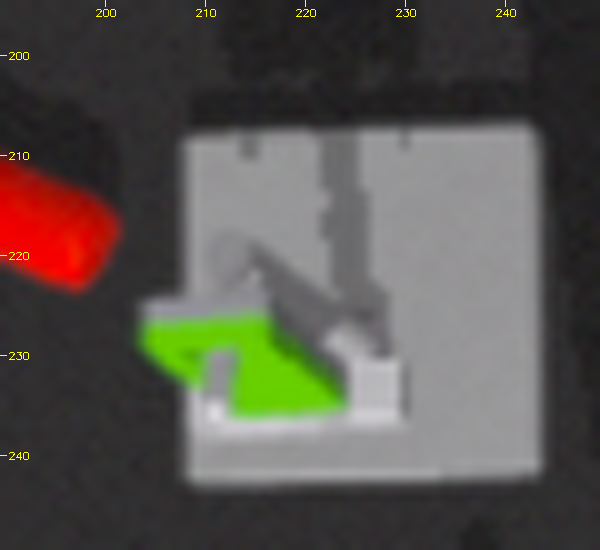

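View pics/ys.png

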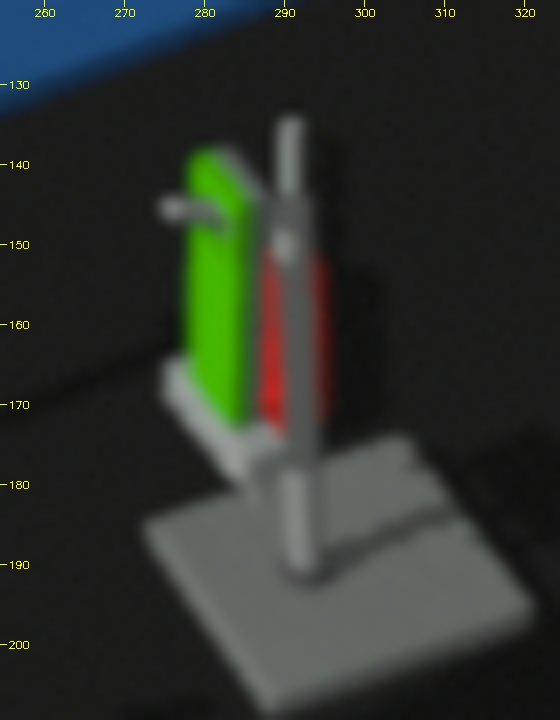

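```bash
python3 -c "
from station import ticket
print(ticket.finish_job())"
```

```text
the job is handed in; nothing more can be done
None
```

I turned the lock ring home with the green spanner, hung the spanner on the grey hook, and handed the job in at about 21 s. No verdict comes back, so the points below are my own last checks.

- **Ring:** Both prongs went about 10 mm into the holes without resistance before I turned the ring. The starting angle was about 0.17 rad, measured from the images. I turned it clockwise until the moment about its axis rose from 0.1 to 0.9 N·m. The red marks line up, and they still did after I withdrew the spanner.
- **Spanner:** It hangs by its window on the bar, upright, with its green face outward. It stays partway along the bar and did not slide down to the post. Two pictures 1.6 s apart show no movement beyond image noise. The gripper is open and well clear of it.
- **Other things on the bench:** In the final top view the bystanders look to be where they started. I only compared them by eye.
- **Disagreement:** The two cameras differed from each other by about 1 pixel (1–2 mm). I averaged them, and the fits at the ring and the hook came out without corrections.

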